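Date-stamp the bamboo gift boxes

ROBOT

A 6-joint arm with a two-finger parallel gripper is mounted at the origin on the work surface. World frame = base frame: x ahead of the robot, y to its left, z up, the work surface at z = 0. Lengths are in mm, angles in rad, forces in N, time in s.
With the tool pointing down it reaches from about 300 to 775 mm from the base axis. Payload 14.6 kg.
Tool frame: the origin (TCP) lies at the very end of the fingers, on their centre line; the grasp point (between the pads) lies manip.grip_depth behind it (manip.grip_depth is the distance from the TCP to the grasp point, in mm); x points along the fingers, z is the direction in which the jaws open and shut, and the axes are right-handed (so a half turn about x gives the same grasp; the last joint's range is limited). The gripper opens to 94 mm and grips with 3 to 60 N. Pads are 16 mm wide; open, the fingers measure 119 mm over their backs; the gripper's body (75 mm by 177 mm) begins 78 mm behind the grasp point.
Start: joints at [1.06, 0.3, 1.521, -0, 1.321, -0.067], TCP at [236.152, 496.711, 205.446] pointing down, gripper open.
Joint ranges: [-3.03, 3.03], [-0.79, 2.21], [0.23, 2.52], [-1.04, 4.18], [0, 3.07], [-2.55, 2.55]. Speed limits (rad/s): [2.22, 2.22, 2.57, 3.14, 3.14, 3.14].

INTERFACE

Orientations are given as [roll, pitch, yaw] about the fixed x, y, z axes, in that order (R = Rz(yaw) Ry(pitch) Rx(roll)).
In Python, from cell import manip gives the robot as it stands.
- The arm moves only by the tool step_arm, never from a script. Its argument "commands" is one flat list of numbers, 7 for each row, row after row: the shift along the tool's x, y, z in m, then the turn, a rotation vector about the tool's x, y, z in degrees, then the finger opening in m, from 0 to 0.094. A call has 1 to 5 rows; each row shifts and turns the commanded pose from where the row before left it, along the tool's axes as they then stand; what a row does not reach is not made up. A row lasts 1/8 s, in which the tool goes at most 62.5 mm and 10.7 degrees, less where a joint would pass 70% of its speed; a pose out of reach is approached as far as the arm can. A call with a gripper value outside its range is refused whole. The fingers move at their own pace and stop on an object; "squeeze" is the grip in N (left out, the last holds). Time passes only in rows, so rows that do not move let the fingers close. It gives the time, the measured TCP pose, the force and the opening at its end, in the units of the state.
- manip.read_state(): the state, without advancing time (a new reading comes with each control period).
- manip.camera(name): name is "scene" or "side" or "wrist"; returns the picture (420x560x3 uint8, red, green, blue); there is no depth.
- manip.camera_model(name): a dict with "intrinsics" (3x3 intrinsics, pixels), "origin" and "orientation" of the camera in the world; the wrist camera has in their place "tool_from_camera" (4x4, takes a point from camera to tool coordinates, whose origin is the TCP and whose axes are the tool frame's). Camera axes: x right, y up, looking along -z (the intrinsics and any distortion apply to the point x, -y, -z); pixel columns grow to the right and rows downward; lengths in mm; the calibration is good to about 2 mm. The wrist camera is an equidistant fisheye: a pixel r from the principal point sees the ray r / f radians off the axis. A picture is of the moment at which its call begins: read the wrist's pose just before it. camera_model takes no time and is no camera call.
- manip.sign_off(): hands the job in, once; it reports no verdict.
Trained networks look in the newest picture that a camera, given by its name, has taken for a name from the list of things; names that differ only in an ending like _2 or _b are one class to them, and where a whole thing is asked for, a point or a joint stands for the part that bears it (a point fixed in the world has none). Each returns a list of dicts, best first, with "score" (0 to 1); they miss things now and then, are a little off and sometimes report something else, mostly with a low value. They report only what shows in the picture. A call takes as long as a camera call.
- manip.find_in(thing, camera): "centre" ([row, column] in pixels, amid what is visible of it).
- manip.outline_of(thing, camera): "pixels" (420x560 bool, what is visible of it) and "centre" ([row, column] in pixels, amid what is visible of it).
The state is a dict: "clock": time; "joints": joint angles; "qd": joint speeds; "effort": joint torques, N m; "eef_pos": TCP position; "eef_rot": TCP orientation; "wrist_force": force on the tool from outside, world axes, zero at the start; "moment": the same for the moment, N m; "finger_gap": finger opening in mm.
Only numpy, scipy, OpenCV 4.12 (cv2) and the standard library are available. Lean on these libraries where they do the work, as an engineer would, in place of code of your own. Each camera call takes 0.05 s, during which the arm holds its last target. There are 200 camera calls.

TASK

Pull the dating machine's carriage fully out and set every bamboo gift box from the metal tray upright into one of its nests; push the carriage in under the print head until the spring detent snaps it home, and only then press the green start button. Then pull the carriage all the way out again and stand the stamped boxes upright in the flat cardboard carton. The woven boxes are thin, so hold them with a light grip, and leave everything else on the table where it is.

Things in the scene. Friction and masses are not known exactly. Their poses are not given: they have to be found in the camera images.
- box0: Closed square gift box of woven bamboo, 60 x 60 mm, 56 mm high, about 160 g, red ribbon crosswise over the fixed lid. Origin at the centre of its underside, z up through the lid, x, y along its sides; same after each quarter turn. Two or three are there (absent: None), all in the metal tray. Thin bamboo: grip with 20 to 40 N; both fingers together pressing over 160 N crush it.
- box1: Closed square gift box of woven bamboo, 60 x 60 mm, 56 mm high, about 160 g, red ribbon crosswise over the fixed lid. Origin at the centre of its underside, z up through the lid, x, y along its sides; same after each quarter turn. Two or three are there (absent: None), all in the metal tray. Thin bamboo: grip with 20 to 40 N; both fingers together pressing over 160 N crush it.
- box2: Closed square gift box of woven bamboo, 60 x 60 mm, 56 mm high, about 160 g, red ribbon crosswise over the fixed lid. Origin at the centre of its underside, z up through the lid, x, y along its sides; same after each quarter turn. Two or three are there (absent: None), all in the metal tray. Thin bamboo: grip with 20 to 40 N; both fingers together pressing over 160 N crush it.
- machine: Dating machine, fixed: grey base plate 340 x 300 x 12 mm, white portal at its far end. Origin on the table at the plate's centre; x along the slide into the portal (roughly away from the robot), z up. The portal spans x +80 to +170 and y -150 to +150 mm; its print head reaches from 100 to 140 mm above the table; the passage below is 260 mm wide.
- carriage (a joint): Slide of the aluminium carriage along the machine's x, m: 0 fully out (towards the robot, for loading), 0.12 home at the end stop under the head. Starts at 0.035 to 0.07. 2.5 N of friction; stays where left. From 0.104 to 0.114 a sprung ball beside the slide resists with up to about 8 N more; past 0.114 it snaps the carriage on to 0.12 and holds it; pulling it out takes about as much.
- nest0 (a point): Centre of the floor of nest 0 of the carriage (machine -y end), 28 mm above the table; travels with the carriage; axes as the machine's. A nest is a pocket 72 x 72 mm inside, blue walls 12 mm high, 6 mm thick; the three stand 78 mm apart along the machine's y. One box to a nest, sides along the walls.
- nest1 (a point): Centre of the floor of nest 1 of the carriage (middle), 28 mm above the table; travels with the carriage; axes as the machine's. A nest is a pocket 72 x 72 mm inside, blue walls 12 mm high, 6 mm thick; the three stand 78 mm apart along the machine's y. One box to a nest, sides along the walls.
- nest2 (a point): Centre of the floor of nest 2 of the carriage (machine +y end), 28 mm above the table; travels with the carriage; axes as the machine's. A nest is a pocket 72 x 72 mm inside, blue walls 12 mm high, 6 mm thick; the three stand 78 mm apart along the machine's y. One box to a nest, sides along the walls.
- handle (a point): Grip point of the carriage's red handle, an upright plate 14 mm thick along the slide, 70 mm wide across it, on a tongue 140 mm in front (machine -x) of the middle nest's centre. The point is at the plate's centre line, 70 mm above the table, 18 mm below its top edge; the tongue's top is 28 mm above the table. Pinch it from above on its two faces. Axes as the machine's.
- start (a joint): Travel of the green start button in m: 0 up, 0.006 fully down (5 N), springs back. It counts as pressed beyond 0.004.
- start_top (a point): Centre of the top face of the green start button, 36 mm across, on top of the print head, 162 mm above the table; pressed straight down.
- tray: Metal delivery tray, fixed, 290 x 136 mm outside, walls 4 mm thick and 20 mm high, floor 4 mm thick. Origin under its centre on the table, x along its length. The boxes stand in it at the start, in a row along x. It may be on either side of the machine.
- carton: Flat open cardboard carton, fixed, the same size as the tray: 290 x 136 mm outside, walls 4 mm thick and 20 mm high, floor 4 mm thick. Origin under its centre on the table, x along its length. Empty at the start, on the other side of the machine. Three boxes fit in a row along x, 90 mm apart.
- jar_a: Bystander: waisted bamboo jar, pale, 76 mm wide, 100 mm high; origin under its centre.
- jar_b: Bystander: waisted bamboo jar, darker, 76 mm wide, 100 mm high; origin under its centre.
- tape: Bystander: roll of amber tape lying flat, 90 mm across, 30 mm high; origin under its centre.
- ribbon: Bystander: roll of red ribbon lying flat, 68 mm across, 26 mm high; origin under its centre.
- lids: Bystander: stack of bamboo lids, 64 x 64 mm, 30 mm high; origin under its centre.
- sauce: Bystander: glass sauce jar with red cap, 60 mm across, 100 mm high; origin under its centre.

How it is judged:
By the outcome, as a careful person would: the job done as asked, in the order asked, and still so for the second after the job is handed in, with the robot touching nothing.
Of box0, box1, box2 only 2 to 3 are there at a start; the rules pass over those that are not, and their reading is None.
At some moment in a run one of box0, box1, box2 may be knocked a few centimetres aside while the robot is not near it.
Once in a run the grip may slacken for a moment while it holds something.
It also fails if it takes over 210 s, if anything falls off the work surface, if the arm or the gripper's body presses on something with over 40 N, if the wrist force passes 120 N, or if a joint passes its speed limit or range.

## Working session

There is one attempt and no reset: what is moved stays moved. The work goes in short steps, Python scripts to look and compute and a tool call to move; the robot and the scene stay as the last step left them, time stands still between calls to the robot, and variables do not carry over. Pictures are saved under pics/ and viewed, about 12 in all and at most 16, crops included, and the job is handed in when it is done.

Besides the shell and the picture viewer there is one more tool, called after "Emit:" by a JSON object that holds its "api" and its "payload", one argument or row to a line. step_arm: Moves the arm, as the interface text tells. Its arguments: {"type":"object","properties":{"commands":{"type":"array"},"squeeze":{"type":"number"}},"required":["commands"]}

```bash
mkdir -p pics; ls
python3 - <<'E'
from cell import manip
import cv2,numpy as np
s=manip.read_state();print(s['clock'],s['eef_pos'],s['eef_rot'],manip.grip_depth)
ims=[]
for c in ['scene','side','wrist']:
    im=manip.camera(c);cv2.imwrite(f'pics/{c}0.png',im[:,:,::-1])
    m=manip.camera_model(c);print(c,{k:np.round(v,3).tolist() if not isinstance(v,str) else v for k,v in m.items()})
a=np.hstack([cv2.imread('pics/scene0.png'),cv2.imread('pics/side0.png')])
E
```

```text
pics
0.0 [236.0591369  496.48761088 204.90947053] [ 3.1023419   1.56971154 -2.0538838 ] 18.8
scene {'intrinsics': [[418.266, 0.0, 270.295], [0.0, 418.266, 211.009], [0.0, 0.0, 1.0]], 'origin': [1030.155, -261.003, 897.878], 'orientation': [0.678, 0.007, 1.117]}
side {'intrinsics': [[435.013, 0.0, 276.76], [0.0, 435.013, 213.522], [0.0, 0.0, 1.0]], 'origin': [279.517, -753.062, 814.303], 'orientation': [0.827, 0.005, -0.273]}
wrist {'intrinsics': [[325.192, 0.0, 276.395], [0.0, 325.192, 210.308], [0.0, 0.0, 1.0]], 'tool_from_camera': [[0.0, 0.271, -0.963, -179.264], [-0.0, 0.963, 0.271, 79.337], [1.0, 0.0, 0.0, 1.533], [0.0, 0.0, 0.0, 1.0]]}
```

View pics/scene0.png

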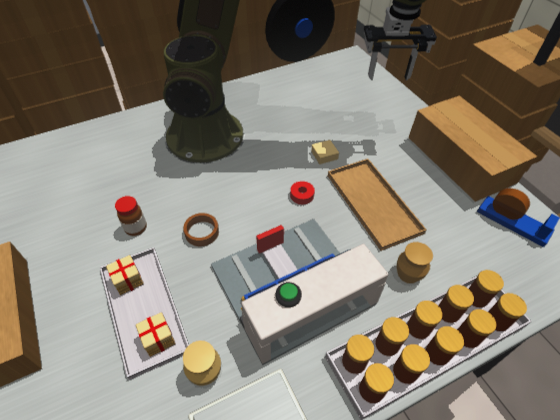

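View pics/side0.png

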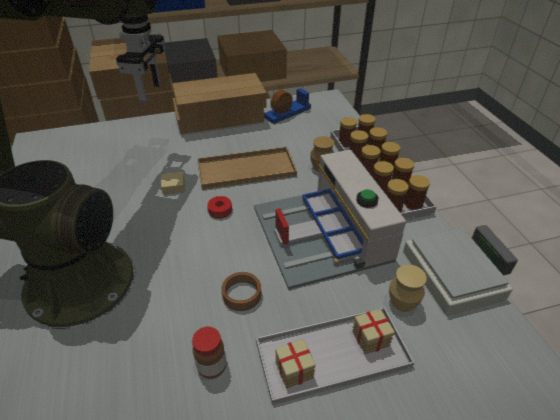

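The scene shows two boxes in the tray, near (272,123) and (333,155). The handle is at (240,270), the button at (293,288) and the carton at (203,375). I'll fit poses with the networks' outlines.

```bash
cat > h.py <<'E'
from cell import manip
import cv2,numpy as np
from scipy.spatial.transform import Rotation as Ro
from scipy.optimize import minimize
def cam(c,s=None):
    m=manip.camera_model(c)
    if 'tool_from_camera' in m:
        s=s or manip.read_state()
        R=Ro.from_euler('xyz',s['eef_rot']).as_matrix();T=np.array(m['tool_from_camera'])
        return m['intrinsics'],R@T[:3,3]+s['eef_pos'],R@T[:3,:3],True
    return m['intrinsics'],np.array(m['origin']),Ro.from_euler('xyz',m['orientation']).as_matrix(),False
def proj(C,P):
    K,o,R,f=C;p=(np.atleast_2d(P)-o)@R*[1,-1,-1]
    if f:
        r=np.hypot(p[:,0],p[:,1]);t=np.arctan2(r,p[:,2]);q=p[:,:2]/np.maximum(r,1e-9)[:,None]*t[:,None]
    else: q=p[:,:2]/p[:,2:]
    return q*K[0][0]+[K[0][2],K[1][2]]
def back(C,uv,z):
    K,o,R,f=C;q=(np.atleast_2d(uv)-[K[0][2],K[1][2]])/K[0][0]
    if f:
        t=np.linalg.norm(q,axis=1,keepdims=True);d=np.hstack([q/np.maximum(t,1e-9)*np.sin(t),np.cos(t)])
    else: d=np.hstack([q,np.ones((len(q),1))])
    d=(d*[1,-1,-1])@R.T
    return o+d*((z-o[2])/d[:,2:])
def block(x0,x1,y0,y1,z0,z1): return np.array([[x,y,z] for x in(x0,x1) for y in(y0,y1) for z in(z0,z1)],float)
BOX=block(-30,30,-30,30,0,56);TRAY=block(-145,145,-68,68,0,20)
MACH=np.vstack([block(-170,170,-150,150,0,12),block(80,170,-150,150,0,140)])
def place(M,x,y,yaw,z=0): return M@Ro.from_euler('z',yaw).as_matrix().T+[x,y,z]
def hmask(p,S=2):
    h=cv2.convexHull(np.round(p*S).astype(np.int32));m=np.zeros((420*S,560*S),np.uint8);cv2.fillConvexPoly(m,h,1);return m
def hull_of(mask):
    n,l,st,_=cv2.connectedComponentsWithStats(mask.astype(np.uint8));k=1+np.argmax(st[1:,4])
    ys,xs=np.nonzero(l==k);return np.c_[xs,ys].astype(np.float32)
def fit(M,obs,x0,z=0):
    H=[(C,hmask(hull_of(m))) for C,m in obs]
    def cost(v):
        c=0
        for C,h in H:
            a=hmask(proj(C,place(M,v[0],v[1],v[2]/100,z)));c+=1-(a&h).sum()/(a|h).sum()
        return c/len(H)
    best=None
    for st in (15,5):
        x=np.array([x0[0],x0[1],x0[2]*100]) if best is None else best.x
        best=minimize(cost,x,method='Nelder-Mead',options=dict(initial_simplex=[x,x+[st,0,0],x+[0,st,0],x+[0,0,st]],xatol=.1,fatol=1e-4))
    return best.x[0],best.x[1],best.x[2]/100,best.fun
def delta(pos,rot=None,s=None):
    s=s or manip.read_state();R=Ro.from_euler('xyz',s['eef_rot']).as_matrix()
    return R.T@(np.array(pos)-s['eef_pos'])/1000
E
python3 - <<'E'
from h import *
o={}
for c in ['scene','side']:
    manip.camera(c)
    for t in ['box0','tray','carton','machine','carriage','start']:
        L=manip.outline_of(t,c);o[c,t]=L
        print(c,t,[(round(l['score'],2),np.round(l['centre']).tolist(),int(l['pixels'].sum())) for l in L][:4])
import pickle;pickle.dump(o,open('o.pkl','wb'))
C={c:cam(c) for c in('scene','side')}
for t,M in(('tray',TRAY),('carton',TRAY),('machine',MACH)):
    ob=[(C[c],o[c,t][0]['pixels']) for c in C if o[c,t]]
    p=back(C['side'],hull_of(o['side',t][0]['pixels']).mean(0)[None],10)[0]
    print(t,p.round(),[np.round(fit(M,ob,(p[0],p[1],y)),3).tolist() for y in (0,-.25,.25)])
for c in C:
    for l in o[c,'box0']:
        p=back(C[c],[l['centre'][::-1]],35)[0];print('box',c,p.round(),round(l['score'],2))
    for l in o[c,'start']: print('start',back(C[c],[l['centre'][::-1]],158)[0].round())
E
```

```text
scene box0 [(0.72, [276.0, 127.0], 911)]
scene tray [(0.91, [314.0, 140.0], 5268)]
scene carton [(0.93, [207.0, 375.0], 4536), (0.43, [225.0, 195.0], 598)]
scene machine [(0.92, [284.0, 292.0], 14837)]
scene carriage [(0.76, [257.0, 279.0], 1610)]
scene start [(0.66, [290.0, 289.0], 248)]
side box0 [(0.78, [361.0, 294.0], 1380), (0.61, [331.0, 374.0], 1392)]
side tray [(0.94, [358.0, 330.0], 6670)]
side carton [(0.94, [167.0, 246.0], 2926)]
side machine [(0.86, [227.0, 335.0], 12620), (0.7, [226.0, 327.0], 3346), (0.21, [145.0, 322.0], 433)]
side carriage [(0.92, [226.0, 326.0], 3345)]
side start []
tray [ 500. -352.   10.] [[509.348, -341.494, -0.024, 0.041], [509.213, -341.846, -0.021, 0.041], [509.445, -341.868, -0.022, 0.041]]
carton [476. 319.  10.] [[476.941, 321.511, -0.057, 0.033], [478.687, 321.838, -0.062, 0.033], [478.677, 321.378, -0.053, 0.035]]
machine [643.   7.  10.] [[575.317, -5.735, 0.02, 0.149], [575.724, -5.296, 0.013, 0.15], [575.341, -5.596, 0.021, 0.149]]
box scene [ 430. -351.   35.] 0.72
start [688. -58. 158.]
box side [ 423. -350.   35.] 0.78
box side [ 600. -332.   35.] 0.61
```

Run:
```python
from h import *
import pickle
o=pickle.load(open('o.pkl','rb'))
C={c:cam(c) for c in('scene','side')}
print('plate near corners side',back(C['side'],[(255,212),(297,280)],12).round())
print('scene',back(C['scene'],[(318,222),(212,267)],12).round())
ob=[(C['scene'],o['scene','machine'][0]['pixels'])]
r=fit(MACH,ob,(590,-5,-.15));print('scene fit',np.round(r,3))
for c,lab in (('side',[0,1]),):
    for x0 in ((423,-350),(600,-332)):
        l=min(o[c,'box0'],key=lambda l:abs(back(C[c],[l['centre'][::-1]],35)[0][0]-x0[0]))
        print('box',np.round(fit(BOX,[(C[c],l['pixels'])],(*x0,0),4),3))
out=[]
for c in C:
    im=cv2.imread(f'pics/{c}0.png')
    im[o[c,'machine'][0]['pixels']]=im[o[c,'machine'][0]['pixels']]//2+[60,0,60]
    for v,M in ((r,MACH),((509.3,-341.7,-.022),TRAY),((478,321.5,-.057),TRAY)):
        h=cv2.convexHull(proj(C[c],place(M,*v[:3])).astype(np.int32));cv2.polylines(im,[h],True,(0,255,0),1)
    hsv=cv2.cvtColor(cv2.imread(f'pics/{c}0.png'),cv2.COLOR_BGR2HSV)
    m=(((hsv[...,0]<8)|(hsv[...,0]>172))&(hsv[...,1]>150)&(hsv[...,2]>70)).astype(np.uint8)
    n,l,st,ce=cv2.connectedComponentsWithStats(m);print(c,[(ce[i].round().tolist(),st[i].tolist()) for i in range(1,n) if st[i,4]>100])
    out.append(im[100:400,60:460] if c=='scene' else im[100:400,160:560])
cv2.imwrite('pics/ov.png',np.hstack(out))
```

```text
plate near corners side [[ 456.  110.   12.]
 [ 495. -146.   12.]]
scene [[ 476.  144.   12.]
 [ 481. -159.   12.]]
scene fit [ 5.75232e+02 -7.33900e+00  2.80000e-02  1.28000e-01]
box [ 4.23062e+02 -3.52654e+02  4.10000e-02  7.60000e-02]
box [ 5.95726e+02 -3.29873e+02  2.80000e-02  4.50000e-02]
scene [([302.0, 192.0], [291, 182, 23, 22, 423]), ([126.0, 205.0], [115, 196, 23, 19, 336]), ([269.0, 232.0], [257, 225, 26, 15, 138]), ([123.0, 273.0], [109, 259, 25, 32, 177]), ([154.0, 332.0], [139, 317, 28, 35, 225])]
side [([219.0, 205.0], [208, 197, 23, 18, 295]), ([374.0, 324.0], [360, 312, 28, 26, 167]), ([206.0, 339.0], [193, 327, 28, 25, 544]), ([294.0, 356.0], [279, 343, 30, 28, 180])]
```

View pics/ov.png

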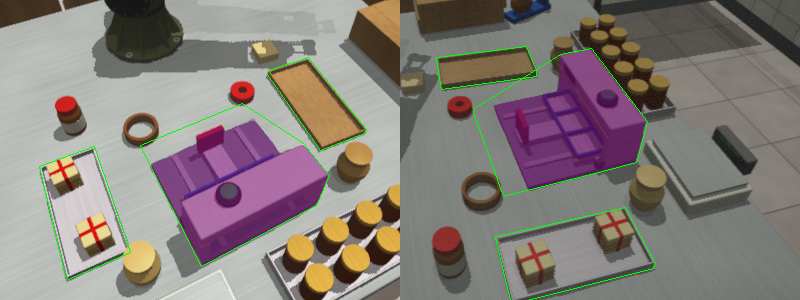

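Run:
```python
from h import *
import pickle
o=pickle.load(open('o.pkl','rb'))
C={c:cam(c) for c in('scene','side')}
P={'side':[((255,203),12),((288,288),12)],'scene':[((323,221),12),((213,268),12)]}
for c in C:
  for p,z in P[c]: print(c,back(C[c],[p],z).round())
  cnt=max(cv2.findContours(o[c,'machine'][0]['pixels'].astype(np.uint8),0,2)[0],key=cv2.contourArea)
  q=cv2.approxPolyDP(cv2.convexHull(cnt),4,True)[:,0];print(c,[(p.tolist(),back(C[c],[p],12)[0,:2].round().tolist(),back(C[c],[p],140)[0,:2].round().tolist()) for p in q])
ob=[(C[c],o[c,'machine'][0]['pixels']) for c in C]
for z in(-.5,-.3,.3,.5):
    print(np.round(fit(MACH,ob,(590,-5,z)),3))
```

```text
scene [[479. 157.  12.]]
scene [[ 485. -158.   12.]]
scene [([363, 245], [591.0, 209.0], [654.0, 141.0]), ([387, 274], [687.0, 214.0], [737.0, 145.0]), ([377, 301], [736.0, 150.0], [778.0, 91.0]), ([262, 363], [748.0, -149.0], [788.0, -165.0]), ([212, 264], [473.0, -156.0], [554.0, -172.0]), ([263, 233], [444.0, -3.0], [529.0, -40.0]), ([310, 221], [464.0, 126.0], [546.0, 70.0])]
side [[464. 146.  12.]]
side [[ 468. -163.   12.]]
side [([350, 150], [821.0, 314.0], [734.0, 144.0]), ([404, 219], [834.0, -27.0], [745.0, -143.0]), ([396, 257], [750.0, -145.0], [675.0, -242.0]), ([288, 288], [468.0, -163.0], [438.0, -257.0]), ([255, 205], [463.0, 138.0], [433.0, -4.0]), ([322, 155], [724.0, 313.0], [653.0, 143.0])]
[ 5.75718e+02 -5.81200e+00  2.10000e-02  1.49000e-01]
[ 5.75313e+02 -5.67600e+00  2.10000e-02  1.49000e-01]
[ 5.75666e+02 -6.21700e+00  2.90000e-02  1.50000e-01]
[ 5.75703e+02 -5.83800e+00  2.10000e-02  1.49000e-01]
```

```bash
cat >> h.py <<'E'
def plan(pos,jaw,s=None):
    """turn about tool x (deg), then shift in the turned tool frame (m); jaw = world angle of tool z (mod pi)"""
    s=s or manip.read_state();R=Ro.from_euler('xyz',s['eef_rot']).as_matrix();z=R[:,2]
    cur=np.arctan2(z[1],z[0]);d=(jaw-cur+np.pi/2)%np.pi-np.pi/2;j=cur+d
    zt=np.array([np.cos(j),np.sin(j),0]);xt=np.array([0,0,-1.]);yt=np.cross(zt,xt)
    Rt=np.c_[xt,yt,zt];rv=Ro.from_matrix(R.T@Rt).as_rotvec(degrees=True)
    print('eef',np.round(s['eef_pos'],1),'t',round(s['clock'],2),'j6',round(s['joints'][5],2),'rotvec',rv.round(1),'shift(mm) after turn',(Rt.T@(np.array(pos)-s['eef_pos'])).round(1),'shift before',(R.T@(np.array(pos)-s['eef_pos'])).round(1),'F',np.round(s['wrist_force'],1),'gap',round(s['finger_gap'],1))
E
python3 - <<'E'
from h import *
C=cam('side');print(back(C,[(282,227)],58),back(cam('scene'),[(270,239)],58))
plan((480,-5,205),.028);plan((480,-5,205),.028+np.pi/2)
E
```

```text
[[497.18850662 -11.94665334  58.        ]] [[498.32597593  -8.76157422  58.        ]]
eef [236.2 496.7 205.5] t 0.85 j6 -0.07 rotvec [63.  0.  0.] shift(mm) after turn [ 5.000e-01 -5.083e+02  2.297e+02] shift before [   0.5 -435.6 -348.4] F [ 0.5 -0.6  0.6] gap 94.1
eef [236.2 496.7 205.5] t 0.85 j6 -0.07 rotvec [-27.  -0.   0.] shift(mm) after turn [ 5.000e-01 -2.297e+02 -5.083e+02] shift before [   0.5 -435.6 -348.4] F [ 0.5 -0.6  0.6] gap 94.1
```

```bash
cat >> h.py <<'E'
def rows(pos,jaw,n,gap=94,s=None):
    """n straight rows to pos, turning evenly; prints rounded rows for step_arm"""
    s=s or manip.read_state();plan(pos,jaw,s);R=Ro.from_euler('xyz',s['eef_rot']).as_matrix();z=R[:,2]
    cur=np.arctan2(z[1],z[0]);d=(jaw-cur+np.pi/2)%np.pi-np.pi/2
    zt=np.array([np.cos(cur+d),np.sin(cur+d),0]);xt=np.array([0,0,-1.]);Rt=np.c_[xt,np.cross(zt,xt),zt]
    rv=Ro.from_matrix(R.T@Rt).as_rotvec(degrees=True);p0=p=np.array(s['eef_pos']);pos=np.array(pos);out=[]
    for i in range(n):
        sh=np.round(R.T@(p0+(pos-p0)*(i+1)/n-p)/1000,3);tv=np.round(rv/n,1)
        p=p+R@sh*1000;R=R@Ro.from_rotvec(tv,degrees=True).as_matrix()
        out+=[*sh.tolist(),*tv.tolist(),gap/1000]
        if i%5==4 or i==n-1: print(out);out=[]
E
python3 - <<'E'
from h import *
rows((490,-10,170),.028,10)
E
```

```text
eef [236.2 496.7 205.5] t 0.85 j6 -0.07 rotvec [63.  0.  0.] shift(mm) after turn [  35.5 -513.6  239.6] shift before [  35.5 -446.8 -348.6] F [ 0.5 -0.6  0.6] gap 94.1
[0.004, -0.045, -0.035, 6.3, 0.0, 0.0, 0.094, 0.003, -0.048, -0.03, 6.3, 0.0, 0.0, 0.094, 0.004, -0.051, -0.024, 6.3, 0.0, 0.0, 0.094, 0.003, -0.054, -0.018, 6.3, 0.0, 0.0, 0.094, 0.004, -0.055, -0.013, 6.3, 0.0, 0.0, 0.094]
[0.003, -0.056, -0.006, 6.3, 0.0, 0.0, 0.094, 0.004, -0.057, -0.001, 6.3, 0.0, 0.0, 0.094, 0.003, -0.056, 0.007, 6.3, 0.0, 0.0, 0.094, 0.004, -0.056, 0.012, 6.3, 0.0, 0.0, 0.094, 0.003, -0.053, 0.018, 6.3, 0.0, 0.0, 0.094]
```

Emit:
{"api": "step_arm", "payload": {
  "commands": [0.004,-0.045,-0.035,6.3,0.0,0.0,0.094,0.003,-0.048,-0.03,6.3,0.0,0.0,0.094,0.004,-0.051,-0.024,6.3,0.0,0.0,0.094,0.003,-0.054,-0.018,6.3,0.0,0.0,0.094,0.004,-0.055,-0.013,6.3,0.0,0.0,0.094],
  "squeeze": 30
}}

```text
clock: 1.48
eef_pos: [363.7, 241.7, 187.6]
eef_rot: [-0.085, 1.57, 0.488]
wrist_force: [0.3, 0.9, -0.0]
finger_gap: 94.0
```

Emit:
{"api": "step_arm", "payload": {
  "commands": [0.003,-0.056,-0.006,6.3,0.0,0.0,0.094,0.004,-0.057,-0.001,6.3,0.0,0.0,0.094,0.003,-0.056,0.007,6.3,0.0,0.0,0.094,0.004,-0.056,0.012,6.3,0.0,0.0,0.094,0.003,-0.053,0.018,6.3,0.0,0.0,0.094]
}}

```text
clock: 2.1
eef_pos: [490.6, -11.5, 170.5]
eef_rot: [-0.02, 1.57, 0.004]
wrist_force: [1.7, 1.1, 0.6]
finger_gap: 93.6
```

Run:
```python
from h import *
s=manip.read_state();im=manip.camera('wrist');cv2.imwrite('pics/w1.png',im[:,:,::-1]);C=cam('wrist',s)
plan((498,-10,55),.028,s)
hsv=cv2.cvtColor(im,cv2.COLOR_RGB2HSV)
m=(((hsv[...,0]<8)|(hsv[...,0]>172))&(hsv[...,1]>130)&(hsv[...,2]>60)).astype(np.uint8)
n,l,st,ce=cv2.connectedComponentsWithStats(m)
for i in range(1,n):
    if st[i,4]>100: print(ce[i].round(),st[i],back(C,[ce[i]],88).round(1))
for t in('start','carriage'):
    for q in manip.outline_of(t,'wrist')[:2]: print(t,q['score'],np.round(q['centre']),back(C,[q['centre'][::-1]],162 if t=='start' else 28).round(1))
```

```text
eef [490.6 -11.5 170.5] t 2.1 j6 -0.12 rotvec [-0.3  0.   0. ] shift(mm) after turn [115.5   1.3   7.4] shift before [115.5   1.4   7.4] F [1.7 1.1 0.6] gap 93.6
[162.  40.] [ 130    9   64   63 2883] [[392.4 139.2  88. ]]
[284. 209.] [ 277  162   15   87 1168] [[497.1  -3.5  88. ]]
carriage 0.94 [184. 396.] [[616.9   9.8  28. ]]
```

View pics/w1.png

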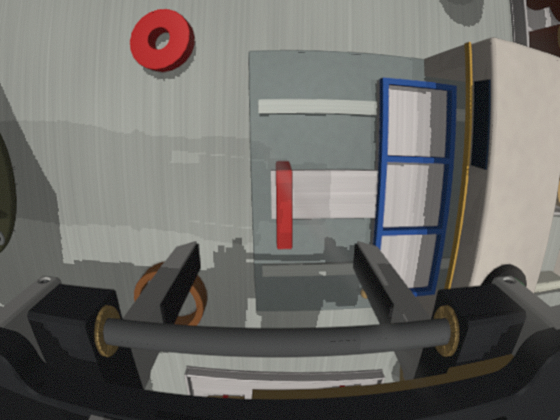

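Run:
```python
from h import *
C=cam('wrist')
for n,p,z in [('handle ends',[(281,162),(290,248)],88),('rail top outer corners L,R',[(380,79),(457,86)],40),('dividers left x',[(383,157),(379,232)],40),('dividers right',[(449,160),(441,231)],40),('plate near corners',[(249,51),(257,312)],12),('yellow',[(471,44),(452,292)],100)]:
    print(n,back(C,p,z).round(1).tolist())
rows((497,-6,52),.02,3)
```

```text
handle ends [[493.3, 36.0, 88.0], [503.1, -38.3, 88.0]]
rail top outer corners L,R [[587.5, 115.8, 40.0], [674.8, 120.3, 40.0]]
dividers left x [[594.6, 39.0, 40.0], [598.4, -39.1, 40.0]]
dividers right [[670.7, 41.2, 40.0], [673.1, -37.5, 40.0]]
plate near corners [[458.9, 142.4, 12.0], [470.1, -156.4, 12.0]]
yellow [[653.6, 150.8, 100.0], [665.3, -80.6, 100.0]]
eef [490.3 -11.5 170. ] t 2.25 j6 -0.12 rotvec [ 0.2 -0.  -0. ] shift(mm) after turn [118.    5.4   6.8] shift before [118.    5.3   6.9] F [-0.2 -0.1  0.4] gap 93.8
[0.039, 0.002, 0.002, 0.1, -0.0, -0.0, 0.094, 0.04, 0.002, 0.003, 0.1, -0.0, -0.0, 0.094, 0.039, 0.001, 0.002, 0.1, -0.0, -0.0, 0.094]
```

Emit:
{"api": "step_arm", "payload": {
  "commands": [0.039,0.003,0.003,0.5,0.0,0.0,0.08,0.04,0.002,0.002,0.5,0.0,0.0,0.06,0.039,0.002,0.002,0.3,0.0,0.0,0.05,0,0,0,0,0,0,0.0,0,0,0,0,0,0,0.0],
  "squeeze": 40
}}

```text
clock: 2.88
eef_pos: [497.4, -2.1, 54.0]
eef_rot: [-0.059, 1.569, -0.053]
wrist_force: [0.1, -0.3, -0.2]
finger_gap: 47.6
```

Emit:
{"api": "step_arm", "payload": {
  "commands": [0,0,0,0,0,0,0.0,0,0,0,0,0,0,0.0]
}}

```text
clock: 3.12
eef_pos: [497.3, -2.5, 53.5]
eef_rot: [-0.086, 1.569, -0.081]
wrist_force: [-0.7, -0.6, -0.1]
finger_gap: 27.4
```

Emit:
{"api": "step_arm", "payload": {
  "commands": [0,0,0,0,0,0,0.0,0,0,0,0,0,0,0.0,0,0,-0.005,0,0,0,0.0,0,0,-0.015,0,0,0,0.0,0,0,-0.015,0,0,0,0.0]
}}

```text
clock: 3.75
eef_pos: [461.9, -3.6, 52.8]
eef_rot: [-0.838, 1.568, -0.833]
wrist_force: [4.3, -12.3, 2.1]
finger_gap: 14.0
```

Emit:
{"api": "step_arm", "payload": {
  "commands": [0,0,-0.01,0,0,0,0.0,0,0,-0.008,0,0,0,0.0,0,0,-0.004,0,0,0,0.0,0,0,0,0,0,0,0.0]
}}

```text
clock: 4.25
eef_pos: [439.6, -4.4, 52.8]
eef_rot: [-1.466, 1.568, -1.461]
wrist_force: [-2.7, -17.0, 5.4]
finger_gap: 13.9
```

Run:
```python
from h import *
plan((440,-6,52),.04)
```

```text
eef [439.6  -4.4  52.8] t 4.25 j6 -0.09 rotvec [-2.   0.   0.2] shift(mm) after turn [ 0.8 -1.6  0.4] shift before [ 0.8 -1.6  0.4] F [ -2.7 -17.    5.4] gap 13.9
```

Emit:
{"api": "step_arm", "payload": {
  "commands": [0,-0.002,-0.002,-1,0,0,0.0,0,-0.001,-0.003,-1,0,0,0.0,0,0,-0.003,0,0,0,0.0,0,0,0,0,0,0,0.0]
}}

```text
clock: 4.75
eef_pos: [433.1, -5.6, 52.7]
eef_rot: [0.147, 1.567, 0.186]
wrist_force: [14.7, 4.8, -7.8]
finger_gap: 13.5
```

Emit:
{"api": "step_arm", "payload": {
  "commands": [0,0,-0.002,0,0,0,0.0,0,0,0,0,0,0,0.0]
}}

```text
clock: 5.0
eef_pos: [433.1, -5.6, 52.7]
eef_rot: [0.049, 1.562, 0.088]
wrist_force: [32.2, 6.5, -22.9]
finger_gap: 13.6
```

Emit:
{"api": "step_arm", "payload": {
  "commands": [0,0,0.003,0,0,0,0.0,0,0,0,0,0,0,0.05,0,0,0,0,0,0,0.05,0,0,0,0,0,0,0.05,-0.03,0,0,0,0,0,0.06]
}}

```text
clock: 5.62
eef_pos: [431.6, -5.9, 81.4]
eef_rot: [3.012, 1.567, 3.052]
wrist_force: [0.1, 0.6, 0.3]
finger_gap: 50.2
```

Emit:
{"api": "step_arm", "payload": {
  "commands": [-0.05,0,0,0,0,0,0.094,-0.05,0,0,0,0,0,0.094]
}}

```text
clock: 5.88
eef_pos: [432.4, -5.9, 183.8]
eef_rot: [3.05, 1.57, 3.089]
wrist_force: [1.5, 0.1, -0.6]
finger_gap: 70.5
```

Run:
```python
from h import *
rows((500,-290,210),np.pi/2-.02,9)
rows((500,-290,210),-np.pi/2-.02,9)
```

```text
eef [432.4  -5.9 183.8] t 5.88 j6 -0.14 rotvec [-86.6  -0.   -0. ] shift(mm) after turn [ -26.2  -73.3 -282.7] shift before [ -26.2 -286.5   56.3] F [ 1.5  0.1 -0.6] gap 70.5
[-0.003, -0.032, 0.006, -9.6, -0.0, -0.0, 0.094, -0.003, -0.032, 0.001, -9.6, -0.0, -0.0, 0.094, -0.003, -0.032, -0.004, -9.6, -0.0, -0.0, 0.094, -0.003, -0.031, -0.01, -9.6, -0.0, -0.0, 0.094, -0.003, -0.029, -0.015, -9.6, -0.0, -0.0, 0.094]
[-0.002, -0.026, -0.02, -9.6, -0.0, -0.0, 0.094, -0.003, -0.022, -0.023, -9.6, -0.0, -0.0, 0.094, -0.003, -0.018, -0.027, -9.6, -0.0, -0.0, 0.094, -0.003, -0.014, -0.03, -9.6, -0.0, -0.0, 0.094]
eef [432.4  -5.9 183.8] t 5.88 j6 -0.14 rotvec [-86.6  -0.   -0. ] shift(mm) after turn [ -26.2  -73.3 -282.7] shift before [ -26.2 -286.5   56.3] F [ 1.5  0.1 -0.6] gap 70.5
[-0.003, -0.032, 0.006, -9.6, -0.0, -0.0, 0.094, -0.003, -0.032, 0.001, -9.6, -0.0, -0.0, 0.094, -0.003, -0.032, -0.004, -9.6, -0.0, -0.0, 0.094, -0.003, -0.031, -0.01, -9.6, -0.0, -0.0, 0.094, -0.003, -0.029, -0.015, -9.6, -0.0, -0.0, 0.094]
[-0.002, -0.026, -0.02, -9.6, -0.0, -0.0, 0.094, -0.003, -0.022, -0.023, -9.6, -0.0, -0.0, 0.094, -0.003, -0.018, -0.027, -9.6, -0.0, -0.0, 0.094, -0.003, -0.014, -0.03, -9.6, -0.0, -0.0, 0.094]
```

Emit:
{"api": "step_arm", "payload": {
  "commands": [-0.003,-0.032,0.006,-9.6,0,0,0.094,-0.003,-0.032,0.001,-9.6,0,0,0.094,-0.003,-0.032,-0.004,-9.6,0,0,0.094,-0.003,-0.031,-0.01,-9.6,0,0,0.094,-0.003,-0.029,-0.015,-9.6,0,0,0.094]
}}

```text
clock: 6.5
eef_pos: [470.6, -164.6, 197.4]
eef_rot: [1.868, 1.57, 2.751]
wrist_force: [-0.3, 0.3, -0.8]
finger_gap: 94.1
```

Emit:
{"api": "step_arm", "payload": {
  "commands": [-0.002,-0.026,-0.02,-9.6,0,0,0.094,-0.003,-0.022,-0.023,-9.6,0,0,0.094,-0.003,-0.018,-0.027,-9.6,0,0,0.094,-0.003,-0.014,-0.03,-9.6,0,0,0.094]
}}

```text
clock: 7.0
eef_pos: [500.8, -291.1, 208.4]
eef_rot: [1.034, 1.57, 2.587]
wrist_force: [-0.3, -0.1, -0.8]
finger_gap: 94.0
```

```bash
cat >> h.py <<'E'
def boxes(c,z0,name='box0',s=None,pic=None):
    s=s or manip.read_state();im=manip.camera(c);C=cam(c,s);res=[]
    if pic: cv2.imwrite(pic,im[:,:,::-1])
    for l in manip.outline_of(name,c):
        p=back(C,[l['centre'][::-1]],z0+35)[0]
        r=fit(BOX,[(C,l['pixels'])],(p[0],p[1],0),z0);res.append(r);print(c,'score',round(l['score'],2),np.round(l['centre']),'x,y,yaw,err',np.round(r,3))
    return res
E
python3 - <<'E'
from h import *
boxes('wrist',4,pic='pics/w2.png');boxes('side',4)
plan((423,-352,28),np.pi/2)
E
```

```text
wrist score 0.84 [269. 245.] x,y,yaw,err [ 5.97025e+02 -3.27785e+02  3.70000e-02  4.30000e-02]
wrist score 0.81 [125. 214.] x,y,yaw,err [ 4.22905e+02 -3.52275e+02  9.70000e-02  2.40000e-02]
side score 0.98 [329. 374.] x,y,yaw,err [ 5.97267e+02 -3.29402e+02  3.50000e-02  4.90000e-02]
side score 0.89 [363. 294.] x,y,yaw,err [ 4.23292e+02 -3.52869e+02  8.10000e-02  4.40000e-02]
side score 0.39 [208. 217.] x,y,yaw,err [ 3.63614e+02  1.45698e+02 -7.80000e-02  4.16000e-01]
side score 0.32 [183. 175.] x,y,yaw,err [ 2.52066e+02  2.88792e+02 -8.00000e-02  2.99000e-01]
eef [ 500.5 -290.1  207.9] t 7.2 j6 -2.13 rotvec [-1.5  0.  -0. ] shift(mm) after turn [179.9  77.5 -61.9] shift before [180.   75.7 -64. ] F [0.  0.6 0.3] gap 93.9
```

View pics/w2.png

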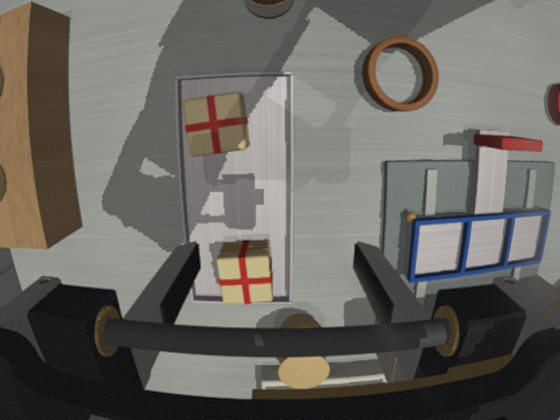

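Run:
```python
from h import *
rows((423,-352.5,28),np.pi/2+.09,5,84)
```

```text
eef [ 500.5 -290.1  207.9] t 7.2 j6 -2.13 rotvec [-6.7  0.  -0. ] shift(mm) after turn [179.9  82.8 -55.2] shift before [180.   75.7 -64.5] F [0.  0.6 0.3] gap 93.9
[0.036, 0.015, -0.013, -1.3, 0.0, -0.0, 0.084, 0.036, 0.016, -0.012, -1.3, 0.0, -0.0, 0.084, 0.036, 0.015, -0.013, -1.3, 0.0, -0.0, 0.084, 0.036, 0.016, -0.012, -1.3, 0.0, -0.0, 0.084, 0.036, 0.016, -0.011, -1.3, 0.0, -0.0, 0.084]
```

Emit:
{"api": "step_arm", "payload": {
  "commands": [0.02,0.026,-0.021,-2,0,0,0.09,0.02,0.026,-0.021,-2,0,0,0.09,0.02,0.027,-0.021,-2.7,0,0,0.09,0.05,0,0,0,0,0,0.09,0,0,0,0,0,0,0.09]
}}

```text
clock: 7.82
eef_pos: [421.3, -352.1, 96.1]
eef_rot: [0.696, 1.565, 2.359]
wrist_force: [-0.5, 1.1, 1.4]
finger_gap: 90.0
```

Run:
```python
from h import *
rows((423,-352.5,28),np.pi/2+.09,2,84)
```

```text
eef [ 421.3 -352.1   96.1] t 7.83 j6 -2.43 rotvec [ 0.1  0.3 -0.2] shift(mm) after turn [68.1 -1.7 -0.5] shift before [68.1 -2.  -0.8] F [-0.5  1.1  1.4] gap 90.0
[0.034, -0.001, -0.0, 0.1, 0.1, -0.1, 0.084, 0.034, -0.001, -0.001, 0.1, 0.1, -0.1, 0.084]
```

Emit:
{"api": "step_arm", "payload": {
  "commands": [0.034,-0.001,-0.0,0,0.1,-0.1,0.09,0.034,-0.001,-0.001,0,0.1,-0.1,0.09,0,0,0,0,0,0,0.03,0,0,0,0,0,0,0.03,0,0,0,0,0,0,0.03],
  "squeeze": 32
}}

```text
clock: 8.45
eef_pos: [425.5, -355.4, 32.4]
eef_rot: [-2.377, 1.563, -0.713]
wrist_force: [-0.2, 0.4, 0.7]
finger_gap: 63.0
```

Emit:
{"api": "step_arm", "payload": {
  "commands": [0,0,0,0,0,0,0.03,0,0,0,0,0,0,0.03,-0.04,0,0,0,0,0,0.03,-0.06,0,0,0,0,0,0.03,-0.03,0,0,0,0,0,0.03]
}}

```text
clock: 9.07
eef_pos: [424.7, -355.0, 164.2]
eef_rot: [-2.392, 1.562, -0.728]
wrist_force: [0.7, 0.4, -1.4]
finger_gap: 59.7
```

Run:
```python
from h import *
y=.04;n1=np.array([433.1+140*np.cos(y),-5.6+140*np.sin(y)])
n0=n1-78*np.array([-np.sin(y),np.cos(y)]);print(n0,n1,2*n1-n0)
rows((*n0,150),np.pi/2+y,7,30)
boxes('side',110)
```

```text
[576.107183   -77.93910153] [ 5.72988015e+02 -1.49321387e-03] [569.86884687  77.93611511]
eef [ 424.7 -355.   164.2] t 9.07 j6 -2.43 rotvec [ 3.1 -0.4  0.4] shift(mm) after turn [  14.2 -162.3  270.8] shift before [  13.6 -176.5  261.8] F [ 0.7  0.4 -1.4] gap 59.7
[0.002, -0.025, 0.037, 0.4, -0.1, 0.1, 0.03, 0.002, -0.025, 0.038, 0.4, -0.1, 0.1, 0.03, 0.002, -0.025, 0.038, 0.4, -0.1, 0.1, 0.03, 0.002, -0.024, 0.038, 0.4, -0.1, 0.1, 0.03, 0.002, -0.024, 0.038, 0.4, -0.1, 0.1, 0.03]
[0.002, -0.024, 0.038, 0.4, -0.1, 0.1, 0.03, 0.002, -0.024, 0.038, 0.4, -0.1, 0.1, 0.03]
side score 0.92 [330. 374.] x,y,yaw,err [ 5.5767e+02 -3.8243e+02 -2.0000e-03  2.7600e-01]
side score 0.92 [331. 287.] x,y,yaw,err [ 4.24297e+02 -3.42967e+02 -8.00000e-02  3.09000e-01]
```

Emit:
{"api": "step_arm", "payload": {
  "commands": [0.002,-0.025,0.037,0.4,-0.1,0.1,0.03,0.002,-0.025,0.038,0.4,-0.1,0.1,0.03,0.002,-0.025,0.038,0.4,-0.1,0.1,0.03,0.002,-0.024,0.038,0.4,-0.1,0.1,0.03,0.002,-0.024,0.038,0.4,-0.1,0.1,0.03]
}}

```text
clock: 9.8
eef_pos: [531.8, -154.8, 149.0]
eef_rot: [0.867, 1.562, 2.496]
wrist_force: [0.2, 0.2, -1.5]
finger_gap: 59.6
```

Emit:
{"api": "step_arm", "payload": {
  "commands": [0.002,-0.024,0.038,0.4,-0.1,0.1,0.03,0.03,-0.024,0.038,0.4,-0.1,0.1,0.03,0.02,0,0,0,0,0,0.03,0,0,0,0,0,0,0.03]
}}

```text
clock: 10.3
eef_pos: [573.8, -76.8, 96.0]
eef_rot: [0.949, 1.554, 2.565]
wrist_force: [0.9, -1.5, -1.3]
finger_gap: 59.5
```

Run:
```python
from h import *
s=manip.read_state()
boxes('wrist',s['eef_pos'][2]-28,s=s,pic='pics/w3.png')
boxes('side',s['eef_pos'][2]-28);boxes('scene',s['eef_pos'][2]-28)
plan((576.1,-77.9,54),np.pi/2+.04)
C=cam('wrist',s)
```

```text
wrist score 0.85 [233.  28.] x,y,yaw,err [ 5.71407e+02 -2.80559e+02  2.18000e-01  2.26000e-01]
wrist score 0.62 [254. 278.] x,y,yaw,err [ 5.7182e+02 -7.5685e+01  5.1000e-02  3.4000e-02]
wrist score 0.61 [185. 385.] x,y,yaw,err [ 4.90614e+02 -3.08480e+01  1.66000e-01  7.16000e-01]
side score 0.86 [327. 377.] x,y,yaw,err [ 5.72493e+02 -3.59249e+02  1.63000e-01  2.15000e-01]
side score 0.71 [229. 318.] x,y,yaw,err [ 5.73987e+02 -7.55750e+01  3.00000e-03  1.26000e-01]
side score 0.62 [236. 297.] x,y,yaw,err [ 5.29997e+02 -1.30829e+02  4.23000e-01  7.45000e-01]
scene score 0.93 [335. 155.] x,y,yaw,err [ 6.26272e+02 -3.25871e+02  1.03000e-01  1.55000e-01]
scene score 0.88 [267. 260.] x,y,yaw,err [ 5.78392e+02 -7.37820e+01 -4.36000e-01  2.19000e-01]
scene score 0.37 [266. 290.] x,y,yaw,err [ 5.94141e+02 -1.84810e+01  2.68000e-01  6.55000e-01]
eef [575.3 -77.9  99.4] t 10.6 j6 -1.82 rotvec [ 0.2  0.5 -0.4] shift(mm) after turn [45.4 -0.8 -0.1] shift before [45.4 -1.2 -0.4] F [-0.2 -0.5 -1.5] gap 60.0
```

View pics/w3.png

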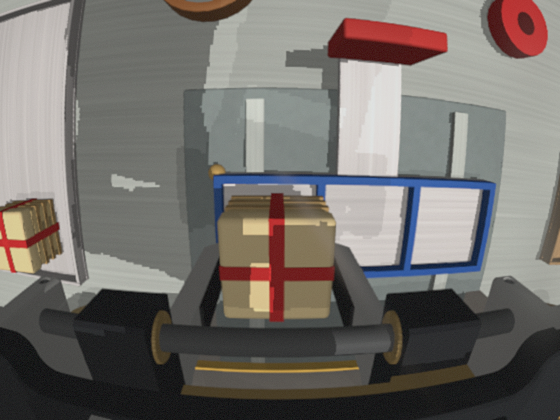

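Run:
```python
from h import *
s=manip.read_state();C=cam('wrist',s)
p=back(C,[(217,178),(320,180),(411,182),(494,183)],40);print(p.round(1).tolist())
p2=back(C,[(492,268)],40);print(p2.round(1))
```

```text
[[540.1, -122.2, 40.0], [538.4, -44.8, 40.0], [535.6, 29.4, 40.0], [530.3, 115.2, 40.0]]
[[612.8 135.9  40. ]]
```

Emit:
{"api": "step_arm", "payload": {
  "commands": [0.005,-0.005,-0.002,0,0.5,-0.4,0.03,0.02,0,0,0,0,0,0.03,0.01,0,0,0,0,0,0.03,0.006,0,0,0,0,0,0.03,0,0,0,0,0,0,0.03]
}}

```text
clock: 11.22
eef_pos: [580.1, -79.1, 57.5]
eef_rot: [1.621, 1.569, -3.046]
wrist_force: [-0.1, 0.5, -2.0]
finger_gap: 59.9
```

Emit:
{"api": "step_arm", "payload": {
  "commands": [0.001,0,0,0,0,0,0.03,0.001,0,0,0,0,0,0.03,0,0,0,0,0,0,0.03]
}}

```text
clock: 11.6
eef_pos: [580.4, -79.2, 56.3]
eef_rot: [2.08, 1.57, -2.587]
wrist_force: [-1.8, 1.0, 3.6]
finger_gap: 59.7
```

Emit:
{"api": "step_arm", "payload": {
  "commands": [0,0,0,0,0,0,0.07,0,0,0,0,0,0,0.074,-0.03,0,0,0,0,0,0.08,-0.06,0,0,0,0,0,0.09,-0.06,0,0,0,0,0,0.09]
}}

```text
clock: 12.22
eef_pos: [580.0, -79.1, 207.1]
eef_rot: [1.559, 1.568, -3.109]
wrist_force: [0.2, 0.1, -0.5]
finger_gap: 89.9
```

Run:
```python
from h import *
boxes('side',4)
rows((597,-328,200),np.pi/2+.036,5,90)
```

```text
side score 0.84 [239. 322.] x,y,yaw,err [ 5.87386e+02 -5.87410e+01 -1.10000e-02  3.90000e-02]
side score 0.76 [329. 375.] x,y,yaw,err [ 5.97787e+02 -3.28794e+02  1.40000e-01  8.90000e-02]
eef [582.4 -79.5 212.5] t 12.32 j6 -1.81 rotvec [ 0.5 -0.2  0.5] shift(mm) after turn [  12.5   -5.6 -248.9] shift before [  13.1   -3.3 -248.9] F [ 0.8 -0.8  0.3] gap 89.9
[0.003, -0.001, -0.05, 0.1, -0.0, 0.1, 0.09, 0.002, -0.0, -0.05, 0.1, -0.0, 0.1, 0.09, 0.003, -0.001, -0.049, 0.1, -0.0, 0.1, 0.09, 0.003, -0.001, -0.05, 0.1, -0.0, 0.1, 0.09, 0.002, -0.001, -0.05, 0.1, -0.0, 0.1, 0.09]
```

Emit:
{"api": "step_arm", "payload": {
  "commands": [0.003,-0.001,-0.05,0.1,0,0.1,0.09,0.002,0,-0.05,0.1,0,0.1,0.09,0.003,-0.001,-0.049,0.1,0,0.1,0.09,0.02,-0.001,-0.05,0.1,0,0.1,0.09,0.03,-0.001,-0.05,0.1,0,0.1,0.09]
}}

```text
clock: 12.95
eef_pos: [594.4, -329.5, 147.2]
eef_rot: [1.672, 1.561, -3.005]
wrist_force: [0.1, 0.2, -0.7]
finger_gap: 90.2
```

Run:
```python
from h import *
boxes('wrist',4,pic='pics/w4.png');boxes('side',4)
rows((597.3,-328.5,31),np.pi/2+.036,3,90)
```

```text
wrist score 0.98 [211. 511.] x,y,yaw,err [ 5.89286e+02 -5.84190e+01  1.45000e-01  8.40000e-02]
wrist score 0.83 [211. 277.] x,y,yaw,err [ 5.98340e+02 -3.28079e+02  8.80000e-02  3.40000e-02]
side score 0.86 [329. 375.] x,y,yaw,err [ 5.96919e+02 -3.29234e+02  9.20000e-02  5.20000e-02]
side score 0.7 [239. 324.] x,y,yaw,err [ 5.92046e+02 -6.05140e+01 -1.30000e-02  6.70000e-02]
eef [ 593.7 -328.1  146.2] t 13.15 j6 -2.16 rotvec [-0.1  0.1 -0.7] shift(mm) after turn [115.2  -3.6  -0.5] shift before [115.1  -5.   -0.6] F [-0.1  1.   0.1] gap 89.8
[0.038, -0.002, -0.0, -0.0, 0.0, -0.2, 0.09, 0.039, -0.001, -0.0, -0.0, 0.0, -0.2, 0.09, 0.038, -0.002, -0.001, -0.0, 0.0, -0.2, 0.09]
```

Emit:
{"api": "step_arm", "payload": {
  "commands": [0.038,-0.002,0,-1,0,-0.2,0.09,0.039,-0.001,0,-1,0,-0.2,0.09,0.038,-0.002,-0.001,0,0,-0.2,0.09,0,0,0,0,0,0,0.03,0,0,0,0,0,0,0.03]
}}

```text
clock: 13.78
eef_pos: [599.5, -328.4, 35.0]
eef_rot: [-2.216, 1.568, -0.573]
wrist_force: [-0.2, 0.3, 0.8]
finger_gap: 73.4
```

Emit:
{"api": "step_arm", "payload": {
  "commands": [0,0,0,0,0,0,0.03,0,0,0,0,0,0,0.03,0,0,0,0,0,0,0.03,-0.05,0,0,0,0,0,0.03,-0.05,0,0,0,0,0,0.03]
}}

```text
clock: 14.4
eef_pos: [598.2, -328.4, 134.3]
eef_rot: [1.052, 1.57, 2.693]
wrist_force: [1.0, -1.0, -1.3]
finger_gap: 59.6
```

Run:
```python
from h import *
rows((574,78,140),np.pi/2+.04,8,30)
```

```text
eef [ 598.2 -328.4  134.3] t 14.4 j6 -2.2 rotvec [ 1.8  0.  -0. ] shift(mm) after turn [ -5.7   8.  407. ] shift before [ -5.7  -4.6 407.1] F [ 1.  -1.  -1.3] gap 59.6
[-0.001, -0.001, 0.051, 0.2, 0.0, -0.0, 0.03, -0.0, 0.0, 0.051, 0.2, 0.0, -0.0, 0.03, -0.001, -0.0, 0.051, 0.2, 0.0, -0.0, 0.03, -0.001, -0.0, 0.051, 0.2, 0.0, -0.0, 0.03, -0.001, -0.0, 0.05, 0.2, 0.0, -0.0, 0.03]
[-0.0, 0.0, 0.051, 0.2, 0.0, -0.0, 0.03, -0.001, 0.001, 0.051, 0.2, 0.0, -0.0, 0.03, -0.001, 0.0, 0.051, 0.2, 0.0, -0.0, 0.03]
```

Emit:
{"api": "step_arm", "payload": {
  "commands": [-0.011,-0.001,0.051,0.2,0,0,0.03,-0.01,0,0.051,0.2,0,0,0.03,-0.001,0,0.051,0.2,0,0,0.03,-0.001,0,0.051,0.2,0,0,0.03,-0.001,0,0.05,0.2,0,0,0.03]
}}

```text
clock: 15.02
eef_pos: [582.9, -73.4, 157.4]
eef_rot: [-1.773, 1.57, -0.149]
wrist_force: [0.7, 0.3, -0.5]
finger_gap: 59.8
```

Emit:
{"api": "step_arm", "payload": {
  "commands": [0,0,0.051,0.2,0,0,0.03,-0.001,0.001,0.051,0.2,0,0,0.03,0.03,0,0.051,0.2,0,0,0.03,0.03,0,0,0,0,0,0.03,0,0,0,0,0,0,0.03]
}}

```text
clock: 15.65
eef_pos: [573.5, 78.0, 96.4]
eef_rot: [1.606, 1.567, -3.063]
wrist_force: [-0.2, -0.6, -0.4]
finger_gap: 59.8
```

Run:
```python
from h import *
manip.camera('side')
s=manip.read_state()
boxes('wrist',s['eef_pos'][2]-29.5,s=s,pic='pics/w5.png')
boxes('wrist',28,s=s)
plan((574,78,57),np.pi/2+.04)
```

```text
wrist score 0.91 [252. 276.] x,y,yaw,err [5.7282e+02 7.9049e+01 3.9000e-02 3.4000e-02]
wrist score 0.7 [232.  80.] x,y,yaw,err [ 5.67229e+02 -6.27290e+01  2.83000e-01  2.92000e-01]
wrist score 0.73 [254. 277.] x,y,yaw,err [5.83308e+02 7.85620e+01 5.00000e-02 3.11000e-01]
eef [575.2  77.3  99.1] t 15.9 j6 -1.54 rotvec [0.1 0.  0.1] shift(mm) after turn [42.1  1.2  0.8] shift before [42.1  1.3  0.8] F [-0.4 -0.1 -1.6] gap 59.7
```

View pics/w5.png

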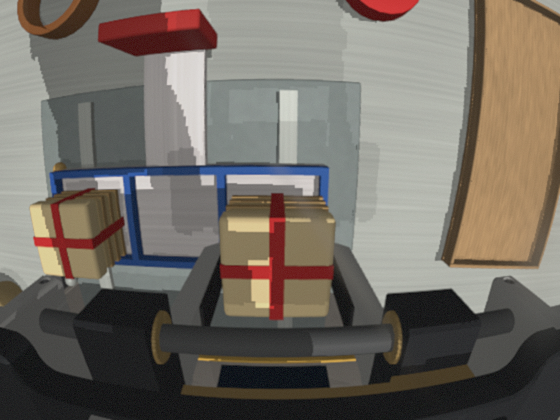

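Run:
```python
from h import *
C=cam('wrist')
print(back(C,[(53,173),(129,171),(222,168),(328,167)],40).round(1).tolist())
B=place(np.array([[-42,-42,12],[-42,42,12],[42,-42,12],[42,42,12]]),573,79,.04,28);print(proj(C,B).round())
```

```text
[[538.0, -119.5, 40.0], [536.4, -39.9, 40.0], [532.8, 36.4, 40.0], [528.8, 115.2, 40.0]]
[[221. 168.]
 [333. 168.]
 [226. 270.]
 [328. 270.]]
```

Emit:
{"api": "step_arm", "payload": {
  "commands": [0.005,0.001,-0.002,0,0,0,0.03,0.02,0,0,0,0,0,0.03,0.01,0,0,0,0,0,0.03,0.005,0,0,0,0,0,0.03,0,0,0,0,0,0,0.03]
}}

```text
clock: 16.52
eef_pos: [574.5, 75.7, 58.6]
eef_rot: [-1.584, 1.569, 0.029]
wrist_force: [2.5, 0.1, 2.5]
finger_gap: 59.8
```

Emit:
{"api": "step_arm", "payload": {
  "commands": [0.002,0,0,0,0,0,0.03,0,0,0,0,0,0,0.03]
}}

```text
clock: 16.77
eef_pos: [575.6, 75.8, 58.4]
eef_rot: [-1.558, 1.565, 0.056]
wrist_force: [-0.2, -0.1, 19.0]
finger_gap: 59.6
```

Emit:
{"api": "step_arm", "payload": {
  "commands": [-0.002,0,0,0,0,0,0.07,0,0,0,0,0,0,0.074,-0.03,0,0,0,0,0,0.08,-0.06,0,0,0,0,0,0.09,-0.05,0,0,0,0,0,0.09]
}}

```text
clock: 17.4
eef_pos: [573.5, 75.7, 199.4]
eef_rot: [0.261, 1.571, 1.875]
wrist_force: [-0.4, -0.5, 0.3]
finger_gap: 89.9
```

Run:
```python
from h import *
boxes('side',28,pic='pics/s1.png')
rows((434,-6,180),.04,9,60)
```

```text
side score 0.95 [198. 305.] x,y,yaw,err [ 5.74526e+02  7.80030e+01 -5.20000e-02  8.10000e-02]
side score 0.94 [241. 326.] x,y,yaw,err [ 5.85349e+02 -8.36270e+01 -3.70000e-02  9.80000e-02]
side score 0.31 [193. 368.] x,y,yaw,err [ 7.69107e+02  7.78460e+01 -5.68000e-01  7.83000e-01]
eef [575.4  75.9 203.1] t 17.5 j6 -1.55 rotvec [-89.8  -0.4   0.4] shift(mm) after turn [ 23.1  76.2 144.5] shift before [ 21.9 145.  -75.7] F [ 0.4  0.2 -0.1] gap 90.2
[0.002, 0.016, -0.008, -10.0, -0.0, 0.0, 0.06, 0.003, 0.017, -0.006, -10.0, -0.0, 0.0, 0.06, 0.002, 0.018, -0.002, -10.0, -0.0, 0.0, 0.06, 0.003, 0.019, 0.001, -10.0, -0.0, 0.0, 0.06, 0.002, 0.017, 0.004, -10.0, -0.0, 0.0, 0.06]
[0.003, 0.017, 0.007, -10.0, -0.0, 0.0, 0.06, 0.002, 0.016, 0.009, -10.0, -0.0, 0.0, 0.06, 0.002, 0.013, 0.013, -10.0, -0.0, 0.0, 0.06, 0.003, 0.011, 0.014, -10.0, -0.0, 0.0, 0.06]
```

View pics/s1.png

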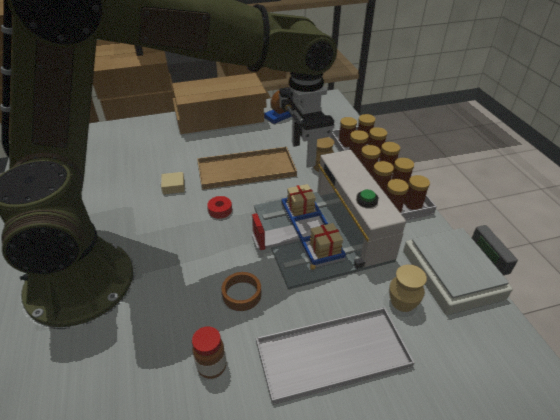

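```bash
sed -i 's/def rows(pos,jaw,n,gap=94,s=None):/def rows(pos,jaw,n,gap=94,s=None,k=0):/; s/^    cur=np.arctan2(z\[1\],z\[0\]);d=(jaw-cur+np.pi\/2)%np.pi-np.pi\/2$/&+k*np.pi/' h.py; sed -n '/def rows/,$p' h.py | head -6
python3 - <<'E'
from h import *
boxes('wrist',28,pic='pics/w6.png')
im=cv2.imread('pics/s1.png')[160:290,230:430];im2=cv2.imread('pics/w6.png')
cv2.imwrite('pics/c1.png',np.vstack([cv2.resize(im,None,fx=2.8,fy=2.8,interpolation=3)[:300],im2[100:400]]))
rows((434,-6,180),.04,9,60,k=-1)
E
```

```text
def rows(pos,jaw,n,gap=94,s=None,k=0):
    """n straight rows to pos, turning evenly; prints rounded rows for step_arm"""
    s=s or manip.read_state();plan(pos,jaw,s);R=Ro.from_euler('xyz',s['eef_rot']).as_matrix();z=R[:,2]
    cur=np.arctan2(z[1],z[0]);d=(jaw-cur+np.pi/2)%np.pi-np.pi/2+k*np.pi
    zt=np.array([np.cos(cur+d),np.sin(cur+d),0]);xt=np.array([0,0,-1.]);Rt=np.c_[xt,np.cross(zt,xt),zt]
    rv=Ro.from_matrix(R.T@Rt).as_rotvec(degrees=True);p0=p=np.array(s['eef_pos']);pos=np.array(pos);out=[]
wrist score 0.96 [201. 131.] x,y,yaw,err [ 5.84975e+02 -8.35810e+01  8.60000e-02  3.70000e-02]
wrist score 0.88 [195. 276.] x,y,yaw,err [5.73908e+02 7.73670e+01 4.50000e-02 2.80000e-02]
eef [573.6  75.7 197.7] t 17.6 j6 -1.55 rotvec [-89.8  -0.    0. ] shift(mm) after turn [ 17.7  76.1 142.8] shift before [ 17.6 143.  -75.7] F [-0.2 -0.3 -1. ] gap 90.1
[0.002, 0.016, -0.008, 10.0, 0.0, 0.0, 0.06, 0.002, 0.014, -0.011, 10.0, 0.0, 0.0, 0.06, 0.002, 0.012, -0.014, 10.0, 0.0, 0.0, 0.06, 0.002, 0.01, -0.015, 10.0, 0.0, 0.0, 0.06, 0.002, 0.006, -0.017, 10.0, 0.0, 0.0, 0.06]
[0.002, 0.004, -0.017, 10.0, 0.0, 0.0, 0.06, 0.002, 0.001, -0.018, 10.0, 0.0, 0.0, 0.06, 0.002, -0.003, -0.018, 10.0, 0.0, 0.0, 0.06, 0.002, -0.005, -0.017, 10.0, 0.0, 0.0, 0.06]
```

View pics/c1.png

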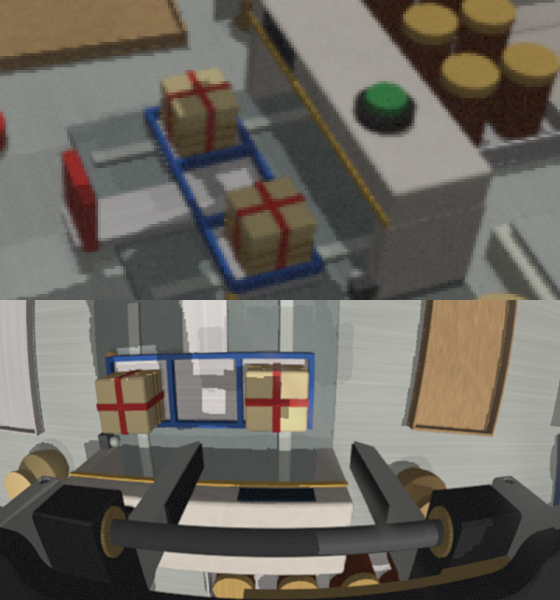

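Run:
```python
from h import *
s=manip.read_state();ob={}
for c in('wrist','side','scene'):
    manip.camera(c);ob[c]=[(cam(c,s),l['pixels'],l['centre']) for l in manip.outline_of('box0',c) if l['score']>.5]
    print(c,[np.round(x[2]).tolist() for x in ob[c]])
for x0,y0 in((580,-80),(574,77)):
  for z in(26,32,38,44):
    o=[]
    for c in('wrist','side'):
        q=min(ob[c],key=lambda q:np.hypot(*(back(q[0],[q[2][::-1]],z+30)[0][:2]-[x0,y0])));o.append(q[:2])
    print(z,np.round(fit(BOX,o,(x0,y0,.04),z),3))
```

```text
wrist [[197.0, 276.0], [203.0, 129.0]]
side [[196.0, 302.0], [240.0, 324.0]]
scene [[250.0, 313.0], [278.0, 260.0], [252.0, 271.0]]
26 [ 5.8519e+02 -8.4117e+01  9.9000e-02  9.5000e-02]
32 [ 5.83198e+02 -8.16160e+01  1.00000e-01  1.11000e-01]
38 [ 5.8157e+02 -8.2350e+01  1.2600e-01  1.6700e-01]
44 [ 5.80732e+02 -8.15250e+01  1.05000e-01  2.36000e-01]
26 [5.74288e+02 7.71870e+01 3.00000e-03 7.40000e-02]
32 [ 5.72803e+02  7.65920e+01 -4.40000e-02  8.50000e-02]
38 [ 5.71463e+02  7.60200e+01 -7.30000e-02  1.33000e-01]
44 [ 5.6911e+02  7.4701e+01 -3.8000e-02  1.9100e-01]
```

Run:
```python
from h import *
rows((583,-82,150),np.pi/2+.05,4,88)
```

```text
eef [573.3  75.7 196.5] t 17.9 j6 -1.55 rotvec [-0.4  0.  -0.1] shift(mm) after turn [  46.5   -1.8 -158. ] shift before [  46.5   -3.  -158. ] F [-0.3 -0.1 -0.2] gap 89.9
[0.012, -0.001, -0.039, -0.1, 0.0, -0.0, 0.088, 0.011, -0.0, -0.04, -0.1, 0.0, -0.0, 0.088, 0.012, -0.001, -0.039, -0.1, 0.0, -0.0, 0.088, 0.012, -0.001, -0.04, -0.1, 0.0, -0.0, 0.088]
```

Emit:
{"api": "step_arm", "payload": {
  "commands": [0.012,-0.001,-0.039,-0.1,0,0,0.088,0.011,0,-0.04,-0.1,0,0,0.088,0.012,-0.001,-0.039,-0.1,0,0,0.088,0.012,-0.001,-0.04,-0.1,0,0,0.088,0,0,0,0,0,0,0.088]
}}

```text
clock: 18.52
eef_pos: [583.2, -84.0, 149.0]
eef_rot: [1.366, 1.568, 2.984]
wrist_force: [0.2, 0.7, -0.8]
finger_gap: 88.0
```

Run:
```python
from h import *
boxes('wrist',28,pic='pics/w7.png')
plan((584,-83,60),np.pi/2+.05)
```

```text
wrist score 0.77 [216. 276.] x,y,yaw,err [ 5.85264e+02 -8.34250e+01  4.20000e-02  3.90000e-02]
wrist score 0.59 [210. 443.] x,y,yaw,err [ 5.74323e+02  7.79150e+01 -1.50000e-02  5.00000e-02]
eef [583.7 -81.7 150.3] t 18.62 j6 -1.82 rotvec [-0.  0. -0.] shift(mm) after turn [90.3 -0.2 -1.3] shift before [90.3 -0.3 -1.4] F [-0.3 -0.6  0.2] gap 88.5
```

View pics/w7.png

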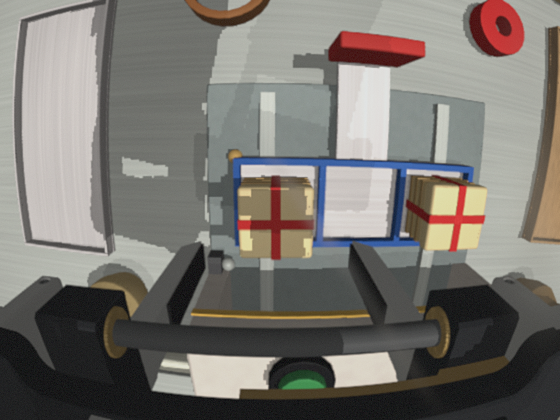

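Box 0 is seated and aligned in its nest, with yaw equal to the wall yaw. Next is the handle.

Run:
```python
from h import *
rows((433,-6,150),.04,9,50,k=-1)
```

```text
eef [583.7 -81.7 150.3] t 18.62 j6 -1.82 rotvec [-89.5   0.1  -0. ] shift(mm) after turn [  0.3 -81.7 147.6] shift before [  0.4 146.8  83.1] F [-0.3 -0.6  0.2] gap 88.5
[0.0, 0.016, 0.009, 10.1, -0.0, -0.0, 0.05, 0.0, 0.018, 0.006, 10.1, -0.0, -0.0, 0.05, 0.0, 0.019, 0.003, 10.1, -0.0, -0.0, 0.05, 0.0, 0.018, 0.0, 10.1, -0.0, -0.0, 0.05, 0.0, 0.019, -0.003, 10.1, -0.0, -0.0, 0.05]
[0.0, 0.017, -0.007, 10.1, -0.0, -0.0, 0.05, 0.0, 0.016, -0.01, 10.1, -0.0, -0.0, 0.05, 0.0, 0.014, -0.012, 10.1, -0.0, -0.0, 0.05, 0.0, 0.012, -0.015, 10.1, -0.0, -0.0, 0.05]
```

Emit:
{"api": "step_arm", "payload": {
  "commands": [0,0.016,0.009,10.1,0,0,0.05,0,0.018,0.006,10.1,0,0,0.05,0,0.019,0.003,10.1,0,0,0.05,0,0.018,0,10.1,0,0,0.05,0,0.019,-0.003,10.1,0,0,0.05]
}}

```text
clock: 19.25
eef_pos: [499.7, -38.1, 151.0]
eef_rot: [-0.601, 1.57, 0.134]
wrist_force: [-0.1, 0.4, -0.7]
finger_gap: 50.2
```

Emit:
{"api": "step_arm", "payload": {
  "commands": [0,0.017,-0.007,10.1,0,0,0.05,0,0.016,-0.01,10.1,0,0,0.05,0,0.014,-0.012,10.1,0,0,0.05,0,0.012,-0.015,10.1,0,0,0.05,0,0,0,0,0,0,0.05]
}}

```text
clock: 19.88
eef_pos: [432.7, -5.4, 151.2]
eef_rot: [0.024, 1.57, 0.062]
wrist_force: [0.7, -0.2, 0.6]
finger_gap: 50.1
```

Run:
```python
from h import *
rows((433,-6,53),.04,3,50)
```

```text
eef [432.7  -5.4 151.2] t 19.88 j6 -0.13 rotvec [-0.1  0.1 -0. ] shift(mm) after turn [98.2 -0.7  0.3] shift before [98.2 -0.7  0.2] F [ 0.7 -0.2  0.6] gap 50.1
[0.033, -0.0, 0.0, -0.0, 0.0, -0.0, 0.05, 0.032, -0.0, 0.0, -0.0, 0.0, -0.0, 0.05, 0.033, -0.001, 0.0, -0.0, 0.0, -0.0, 0.05]
```

Emit:
{"api": "step_arm", "payload": {
  "commands": [0.033,0,0,0,0,0,0.05,0.032,0,0,0,0,0,0.05,0.033,-0.001,0,0,0,0,0.05,0,0,0,0,0,0,0.0,0,0,0,0,0,0,0.0],
  "squeeze": 45
}}

```text
clock: 20.5
eef_pos: [433.9, -7.4, 53.7]
eef_rot: [-0.092, 1.57, -0.056]
wrist_force: [-0.8, 0.1, -0.0]
finger_gap: 33.6
```

Emit:
{"api": "step_arm", "payload": {
  "commands": [0,0,0,0,0,0,0.0,0,0,0,0,0,0,0.0,0,0,0.005,0,0,0,0.0,0,0,0.01,0,0,0,0.0,0,0,0.01,0,0,0,0.0]
}}

```text
clock: 21.12
eef_pos: [458.6, -6.6, 53.6]
eef_rot: [-0.103, 1.57, -0.068]
wrist_force: [-2.8, -0.2, 9.4]
finger_gap: 13.5
```

Emit:
{"api": "step_arm", "payload": {
  "commands": [0,0,0.012,0,0,0,0.0,0,0,0.012,0,0,0,0.0,0,0,0.012,0,0,0,0.0,0,0,0.012,0,0,0,0.0,0,0,0.01,0,0,0,0.0]
}}

```text
clock: 21.75
eef_pos: [516.7, -4.6, 53.6]
eef_rot: [-0.011, 1.57, 0.024]
wrist_force: [-2.8, 1.5, 8.8]
finger_gap: 14.1
```

Run:
```python
from h import *
plan((433+120*.9992,-5.6+4.8,53),.04)
```

```text
eef [516.7  -4.6  53.6] t 21.75 j6 -0.11 rotvec [-0.3  0.   0. ] shift(mm) after turn [ 0.6  2.3 36.3] shift before [ 0.6  2.5 36.3] F [-2.8  1.5  8.8] gap 14.1
```

Emit:
{"api": "step_arm", "payload": {
  "commands": [0,0,0.01,0,0,0,0.0,0,0,0.01,0,0,0,0.0,0,0,0.008,0,0,0,0.0,0,0,0.005,0,0,0,0.0,0,0,0.004,0,0,0,0.0]
}}

```text
clock: 22.38
eef_pos: [553.2, -3.2, 53.6]
eef_rot: [0.319, 1.57, 0.354]
wrist_force: [-5.4, 0.7, 9.5]
finger_gap: 13.9
```

Emit:
{"api": "step_arm", "payload": {
  "commands": [0,0,0.002,0,0,0,0.0,0,0,0.001,0,0,0,0.0,0,0,0,0,0,0,0.0]
}}

```text
clock: 22.75
eef_pos: [553.1, -3.2, 53.5]
eef_rot: [3.1, 1.564, 3.134]
wrist_force: [-30.9, -1.1, 25.2]
finger_gap: 13.6
```

Emit:
{"api": "step_arm", "payload": {
  "commands": [0,0,-0.003,0,0,0,0.0,0,0,0,0,0,0,0.04,0,0,0,0,0,0,0.04,0,0,0,0,0,0,0.04,-0.03,0,0,0,0,0,0.04]
}}

```text
clock: 23.38
eef_pos: [551.8, -3.3, 81.1]
eef_rot: [3.035, 1.566, 3.07]
wrist_force: [-0.2, -0.1, 0.1]
finger_gap: 39.6
```

Emit:
{"api": "step_arm", "payload": {
  "commands": [-0.05,0,0,0,0,0,0.04,-0.06,0,0,0,0,0,0.0,-0.05,0,0,0,0,0,0.0]
}}

```text
clock: 23.75
eef_pos: [552.9, -3.4, 244.9]
eef_rot: [-0.1, 1.57, -0.066]
wrist_force: [-0.1, -0.1, -0.5]
finger_gap: 23.7
```

Run:
```python
from h import *
s=manip.read_state();im=manip.camera('wrist');cv2.imwrite('pics/w8.png',im[:,:,::-1]);C=cam('wrist',s)
for c in('wrist','side','scene'):
    Cc=C
    if c!='wrist': manip.camera(c);Cc=cam(c)
    for q in manip.outline_of('start',c)[:2]: print(c,q['score'],np.round(q['centre']),back(Cc,[q['centre'][::-1]],160).round(1))
    for q in manip.find_in('start',c)[:2]: print(c,q['score'],np.round(q['centre']),back(Cc,[q['centre'][::-1]],160).round(1))
hsv=cv2.cvtColor(im,cv2.COLOR_RGB2HSV);m=((abs(hsv[...,0].astype(int)-65)<20)&(hsv[...,1]>120)&(hsv[...,2]>50)).astype(np.uint8)
n,l,st,ce=cv2.connectedComponentsWithStats(m)
for i in range(1,n):
    if st[i,4]>80: print(ce[i].round(),st[i],back(C,[ce[i]],162).round(1))
rows((680,-57,190),.04,3,0)
```

```text
wrist 0.69 [274. 414.] [[688.8 -56.5 160. ]]
wrist 0.64 [357. 104.] [[ 352.9 -187.3  160. ]]
wrist 0.79 [274. 416.] [[691.4 -57.4 160. ]]
side 0.65 [195. 366.] [[684.5 -62.8 160. ]]
side 0.55 [210. 219.] [[346.7 -22.1 160. ]]
side 0.42 [196. 368.] [[689.2 -67.5 160. ]]
scene 0.7 [292. 290.] [[693.6 -60.4 160. ]]
scene 0.25 [207. 374.] [[587.4 211.5 160. ]]
scene 0.57 [291. 292.] [[692.9 -55.4 160. ]]
[414. 274.] [397 256  35  36 891] [[687.6 -55.2 162. ]]
eef [552.6  -3.3 241.3] t 24.2 j6 -0.11 rotvec [-0.3 -0.1 -0. ] shift(mm) after turn [ 51.3 -58.7 125.1] shift before [ 51.  -58.  125.6] F [-0.1 -0.6  0.4] gap 0.5
[0.017, -0.019, 0.042, -0.1, -0.0, -0.0, 0.0, 0.017, -0.02, 0.042, -0.1, -0.0, -0.0, 0.0, 0.017, -0.019, 0.041, -0.1, -0.0, -0.0, 0.0]
```

View pics/w8.png

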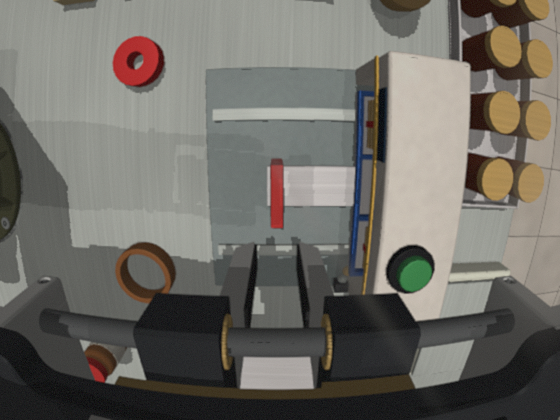

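Emit:
{"api": "step_arm", "payload": {
  "commands": [0.016,-0.02,0.046,-0.1,0,0,0.0,0.02,-0.019,0.044,-0.1,0,0,0.0,0.02,-0.019,0.043,-0.1,0,0,0.0,0,0,0,0,0,0,0.0,0,0,0,0,0,0,0]
}}

```text
clock: 24.82
eef_pos: [687.6, -56.3, 186.3]
eef_rot: [2.828, 1.57, 2.868]
wrist_force: [-0.1, 0.0, 0.2]
finger_gap: 0.0
```

Run:
```python
from h import *
plan((688.5,-56.5,162),.04)
```

```text
eef [687.6 -56.3 186.3] t 24.82 j6 -0.17 rotvec [-0. -0. -0.] shift(mm) after turn [24.3 -0.3  0.9] shift before [24.3 -0.3  0.9] F [-0.1  0.   0.2] gap 0.0
```

Emit:
{"api": "step_arm", "payload": {
  "commands": [0.015,0,0,0,0,0,0.0,0.006,0,0,0,0,0,0.0,0.004,0,0,0,0,0,0.0,0.003,0,0,0,0,0,0.0,0.001,0,0,0,0,0,0]
}}

```text
clock: 25.45
eef_pos: [687.9, -56.4, 157.9]
eef_rot: [0.939, 1.571, 0.979]
wrist_force: [-3.5, 1.3, 3.7]
finger_gap: 0.6
```

Emit:
{"api": "step_arm", "payload": {
  "commands": [0.002,0,0,0,0,0,0.0,0,0,0,0,0,0,0.0]
}}

```text
clock: 25.7
eef_pos: [688.1, -56.5, 156.3]
eef_rot: [0.005, 1.57, 0.045]
wrist_force: [-3.1, 1.0, 8.0]
finger_gap: 0.4
```

Emit:
{"api": "step_arm", "payload": {
  "commands": [0.001,0,0,0,0,0,0.0,0,0,0,0,0,0,0.0,0,0,0,0,0,0,0.0,-0.03,0,0,0,0,0,0.0,-0.05,0,0,0,0,0,0]
}}

```text
clock: 26.32
eef_pos: [687.5, -56.6, 233.6]
eef_rot: [3.007, 1.567, 3.046]
wrist_force: [0.7, -0.2, 0.8]
finger_gap: 0.1
```

Run:
```python
from h import *
rows((553,-3,220),.04,3,50)
```

```text
eef [687.5 -56.6 233.6] t 26.32 j6 -0.17 rotvec [-0.  -0.2 -0. ] shift(mm) after turn [  13.6   58.9 -132.2] shift before [  14.1   58.8 -132.2] F [ 0.7 -0.2  0.8] gap 0.1
[0.005, 0.02, -0.044, -0.0, -0.1, -0.0, 0.05, 0.004, 0.019, -0.044, -0.0, -0.1, -0.0, 0.05, 0.005, 0.02, -0.044, -0.0, -0.1, -0.0, 0.05]
```

Emit:
{"api": "step_arm", "payload": {
  "commands": [0.005,0.02,-0.044,0,-0.1,0,0.05,0.004,0.019,-0.044,0,-0.1,0,0.05,0.005,0.02,-0.044,0,0,0,0.05,0.02,0,0,0,0,0,0.05,0,0,0,0,0,0,0.05]
}}

```text
clock: 26.95
eef_pos: [553.4, -2.7, 199.6]
eef_rot: [0.035, 1.569, 0.075]
wrist_force: [0.4, -0.8, -0.1]
finger_gap: 47.4
```

Run:
```python
from h import *
rows((552.8,-3.2,54),.04,3,50)
```

```text
eef [553.4  -2.7 199.6] t 26.95 j6 -0.11 rotvec [-0.   0.1 -0. ] shift(mm) after turn [145.6  -0.4  -0.6] shift before [145.6  -0.4  -0.9] F [ 0.4 -0.8 -0.1] gap 47.4
[0.049, -0.0, -0.0, -0.0, 0.0, -0.0, 0.05, 0.048, -0.0, -0.001, -0.0, 0.0, -0.0, 0.05, 0.049, -0.0, 0.0, -0.0, 0.0, -0.0, 0.05]
```

Emit:
{"api": "step_arm", "payload": {
  "commands": [0.049,0,0,0,0,0,0.05,0.048,0,-0.001,0,0,0,0.05,0.039,0,0,0,0,0,0.05,0.01,0,0,0,0,0,0.0,0,0,0,0,0,0,0.0],
  "squeeze": 50
}}

```text
clock: 27.58
eef_pos: [554.0, -3.0, 55.1]
eef_rot: [-0.002, 1.567, 0.037]
wrist_force: [-0.1, -0.4, 0.6]
finger_gap: 33.4
```

Emit:
{"api": "step_arm", "payload": {
  "commands": [0,0,0,0,0,0,0.0,0,0,0,0,0,0,0.0,0,0,-0.003,0,0,0,0.0,0,0,-0.006,0,0,0,0.0,0,0,-0.008,0,0,0,0.0]
}}

```text
clock: 28.2
eef_pos: [537.3, -3.5, 55.6]
eef_rot: [-0.027, 1.565, 0.013]
wrist_force: [3.3, -0.7, 7.3]
finger_gap: 13.7
```

Emit:
{"api": "step_arm", "payload": {
  "commands": [0,0,-0.01,0,0,0,0.0,0,0,-0.012,0,0,0,0.0,0,0,-0.012,0,0,0,0.0,0,0,-0.012,0,0,0,0.0,0,0,-0.012,0,0,0,0.0]
}}

```text
clock: 28.82
eef_pos: [479.1, -5.6, 55.6]
eef_rot: [0.022, 1.564, 0.062]
wrist_force: [2.5, 2.5, 9.8]
finger_gap: 13.9
```

Run:
```python
from h import *
plan((433,-6,53),.04)
```

```text
eef [479.1  -5.6  55.6] t 28.82 j6 -0.13 rotvec [-0.   0.4 -0. ] shift(mm) after turn [  2.6   1.5 -46.1] shift before [  2.3   1.4 -46.1] F [2.5 2.5 9.8] gap 13.9
```

Emit:
{"api": "step_arm", "payload": {
  "commands": [0,0,-0.012,0,0,0,0.0,0,0,-0.012,0,0,0,0.0,0,0,-0.01,0,0,0,0.0,0,0,-0.008,0,0,0,0.0,0,0,-0.005,0,0,0,0.0]
}}

```text
clock: 29.45
eef_pos: [433.2, -7.3, 55.7]
eef_rot: [0.032, 1.562, 0.072]
wrist_force: [37.7, 8.8, -19.3]
finger_gap: 13.7
```

Emit:
{"api": "step_arm", "payload": {
  "commands": [0,0,-0.001,0,0,0,0.0,0,0,0,0,0,0,0.0,0,0,0,0,0,0,0.0]
}}

```text
clock: 29.82
eef_pos: [433.3, -7.3, 55.7]
eef_rot: [0.027, 1.56, 0.066]
wrist_force: [17.1, 7.1, -0.9]
finger_gap: 13.3
```

Emit:
{"api": "step_arm", "payload": {
  "commands": [0,0,0.001,0,0,0,0.0,0,0,0,0,0,0,0.04,0,0,0,0,0,0,0.04,0,0,0,0,0,0,0.04,-0.03,0,0,0,0,0,0.06]
}}

```text
clock: 30.45
eef_pos: [430.1, -7.6, 82.9]
eef_rot: [2.349, 1.57, 2.388]
wrist_force: [-0.6, 0.3, 1.0]
finger_gap: 46.6
```

Emit:
{"api": "step_arm", "payload": {
  "commands": [-0.05,0,0,0,0,0,0.09,-0.04,0,0,0,0,0,0.09]
}}

```text
clock: 30.7
eef_pos: [430.9, -7.7, 175.7]
eef_rot: [-0.011, 1.567, 0.029]
wrist_force: [0.2, -0.4, 0.7]
finger_gap: 66.3
```

Run:
```python
from h import *
rows((572,75,160),np.pi/2+.04,9,90)
```

```text
eef [430.9  -7.7 175.7] t 30.7 j6 -0.14 rotvec [90.   0.2 -0.2] shift(mm) after turn [ 15.7 144.3 -77. ] shift before [ 16.2  77.1 144.2] F [ 0.2 -0.4  0.7] gap 66.3
[0.002, 0.009, 0.016, 10.0, 0.0, -0.0, 0.09, 0.002, 0.011, 0.014, 10.0, 0.0, -0.0, 0.09, 0.001, 0.013, 0.013, 10.0, 0.0, -0.0, 0.09, 0.002, 0.016, 0.009, 10.0, 0.0, -0.0, 0.09, 0.002, 0.017, 0.007, 10.0, 0.0, -0.0, 0.09]
[0.002, 0.017, 0.004, 10.0, 0.0, -0.0, 0.09, 0.002, 0.018, 0.0, 10.0, 0.0, -0.0, 0.09, 0.001, 0.018, -0.002, 10.0, 0.0, -0.0, 0.09, 0.002, 0.018, -0.006, 10.0, 0.0, -0.0, 0.09]
```

Run:
```python
from h import *
rows((572,75,160),np.pi/2+.04,9,90,k=1)
```

```text
eef [430.9  -7.7 175.7] t 30.7 j6 -0.14 rotvec [90.   0.2 -0.2] shift(mm) after turn [ 15.7 144.3 -77. ] shift before [ 16.2  77.1 144.2] F [ 0.2 -0.4  0.7] gap 66.3
[0.002, 0.009, 0.016, -10.0, 0.0, 0.0, 0.09, 0.002, 0.005, 0.017, -10.0, 0.0, 0.0, 0.09, 0.001, 0.003, 0.018, -10.0, 0.0, 0.0, 0.09, 0.002, -0.001, 0.018, -10.0, 0.0, 0.0, 0.09, 0.002, -0.004, 0.018, -10.0, 0.0, 0.0, 0.09]
[0.002, -0.006, 0.017, -10.0, 0.0, 0.0, 0.09, 0.002, -0.01, 0.015, -10.0, 0.0, 0.0, 0.09, 0.001, -0.012, 0.014, -10.0, 0.0, 0.0, 0.09, 0.002, -0.015, 0.011, -10.0, 0.0, 0.0, 0.09]
```

Emit:
{"api": "step_arm", "payload": {
  "commands": [0.002,0.009,0.016,-10,0,0,0.09,0.002,0.005,0.017,-10,0,0,0.09,0.001,0.003,0.018,-10,0,0,0.09,0.002,-0.001,0.018,-10,0,0,0.09,0.002,-0.004,0.018,-10,0,0,0.09]
}}

```text
clock: 31.32
eef_pos: [509.8, 38.2, 165.0]
eef_rot: [-0.877, 1.568, 0.041]
wrist_force: [-0.6, -1.1, 0.1]
finger_gap: 89.8
```

Emit:
{"api": "step_arm", "payload": {
  "commands": [0.002,-0.006,0.017,-10,0,0,0.09,0.002,-0.01,0.015,-10,0,0,0.09,0.001,-0.012,0.014,-10,0,0,0.09,0.002,-0.015,0.011,-10,0,0,0.09,0,0,0,0,0,0,0.09]
}}

```text
clock: 31.95
eef_pos: [572.6, 75.2, 157.8]
eef_rot: [-1.57, 1.568, 0.04]
wrist_force: [-0.4, -0.4, -0.5]
finger_gap: 89.8
```

Run:
```python
from h import *
boxes('wrist',28,pic='pics/w9.png');boxes('side',28)
rows((573,77,57),np.pi/2+.04,3,86)
```

```text
wrist score 0.63 [206. 276.] x,y,yaw,err [5.71291e+02 7.72440e+01 4.00000e-02 3.50000e-02]
wrist score 0.61 [212. 114.] x,y,yaw,err [ 5.81224e+02 -8.35500e+01  9.40000e-02  3.20000e-02]
side score 0.81 [196. 303.] x,y,yaw,err [5.71298e+02 8.12350e+01 6.30000e-02 1.69000e-01]
side score 0.7 [240. 325.] x,y,yaw,err [ 5.81456e+02 -8.32570e+01  2.40000e-02  7.50000e-02]
eef [572.1  74.6 158.5] t 32.15 j6 -1.54 rotvec [-0.2  0.   0.2] shift(mm) after turn [101.5  -1.    2.4] shift before [101.6  -0.7   2.4] F [-0.3  0.2 -0.3] gap 89.8
[0.034, -0.0, 0.001, -0.1, 0.0, 0.1, 0.086, 0.034, -0.001, 0.001, -0.1, 0.0, 0.1, 0.086, 0.034, 0.0, 0.0, -0.1, 0.0, 0.1, 0.086]
```

View pics/w9.png

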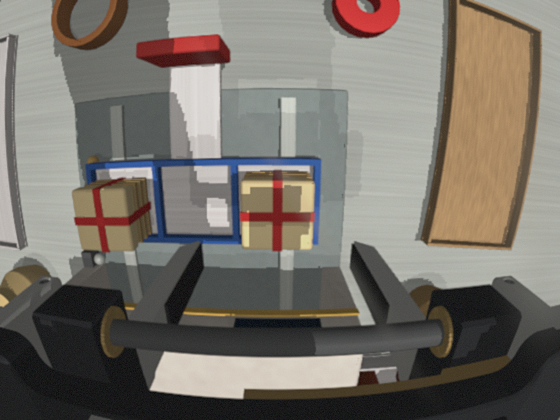

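Emit:
{"api": "step_arm", "payload": {
  "commands": [0.034,0,0.001,-0.1,0,0.1,0.086,0.034,0,0.001,-0.1,0,0.1,0.086,0.034,0,0,0,0,0,0.086,0,0,0,0,0,0,0.03,0,0,0,0,0,0,0.03],
  "squeeze": 32
}}

```text
clock: 32.78
eef_pos: [573.2, 76.9, 58.0]
eef_rot: [-1.521, 1.569, 0.092]
wrist_force: [0.6, 0.2, 0.9]
finger_gap: 69.6
```

Emit:
{"api": "step_arm", "payload": {
  "commands": [0,0,0,0,0,0,0.03,0,0,0,0,0,0,0.03,-0.02,0,0,0,0,0,0.03,-0.04,0,0,0,0,0,0.03,-0.04,0,0,0,0,0,0.03]
}}

```text
clock: 33.4
eef_pos: [572.5, 77.0, 158.1]
eef_rot: [-1.066, 1.571, 0.548]
wrist_force: [-0.2, 0.6, -1.4]
finger_gap: 60.2
```

Run:
```python
from h import *
c=np.array([478,321.5]);u=np.array([np.cos(-.057),np.sin(-.057)])
print(c+70*u,c-70*u)
rows((*(c+70*u),150),np.pi/2-.057,6,30)
```

```text
[547.88631579 317.51216023] [408.11368421 325.48783977]
eef [572.5  77.  158.1] t 33.4 j6 -1.54 rotvec [5.7 0.  0. ] shift(mm) after turn [  8.1  38.3 238.8] shift before [  8.1  14.2 241.4] F [-0.2  0.6 -1.4] gap 60.2
[0.001, 0.002, 0.04, 1.0, 0.0, 0.0, 0.03, 0.002, 0.003, 0.04, 1.0, 0.0, 0.0, 0.03, 0.001, 0.004, 0.041, 1.0, 0.0, 0.0, 0.03, 0.001, 0.005, 0.04, 1.0, 0.0, 0.0, 0.03, 0.002, 0.005, 0.04, 1.0, 0.0, 0.0, 0.03]
[0.001, 0.006, 0.039, 1.0, 0.0, 0.0, 0.03]
```

Emit:
{"api": "step_arm", "payload": {
  "commands": [0.001,0.002,0.04,1,0,0,0.03,0.002,0.003,0.04,1,0,0,0.03,0.001,0.004,0.041,1,0,0,0.03,0.001,0.005,0.04,1,0,0,0.03,0.002,0.005,0.04,1,0,0,0.03]
}}

```text
clock: 34.02
eef_pos: [551.7, 279.2, 150.1]
eef_rot: [-0.945, 1.57, 0.58]
wrist_force: [0.4, 0.3, -1.7]
finger_gap: 60.0
```

Emit:
{"api": "step_arm", "payload": {
  "commands": [0.02,0.006,0.039,1,0,0,0.03,0.04,0,0,0,0,0,0.03,0.02,0,0,0,0,0,0.03,0,0,0,0,0,0,0.03]
}}

```text
clock: 34.52
eef_pos: [547.4, 316.5, 68.8]
eef_rot: [2.065, 1.569, -2.71]
wrist_force: [-0.0, -0.7, -1.0]
finger_gap: 59.8
```

Run:
```python
from h import *
s=manip.read_state();boxes('wrist',s['eef_pos'][2]-30,s=s)
plan((547.9,317.5,34),np.pi/2-.057,s)
o=manip.outline_of('carton','wrist')
```

```text
wrist score 0.85 [253. 278.] x,y,yaw,err [ 5.45136e+02  3.18257e+02 -5.80000e-02  3.10000e-02]
wrist score 0.16 [31. 73.] x,y,yaw,err [3.68318e+02 1.97426e+02 5.88000e-01 3.14000e-01]
eef [547.4 316.5  68.8] t 34.52 j6 -1.04 rotvec [-0.3 -0.1 -0.1] shift(mm) after turn [34.8 -0.4  1. ] shift before [34.8 -0.5  1.1] F [-0.  -0.7 -1. ] gap 59.8
```

Held in line with the carton. Lowering.

Emit:
{"api": "step_arm", "payload": {
  "commands": [0.015,0,0.001,-0.3,0,0,0.03,0.01,0,0,0,0,0,0.03,0.006,0,0,0,0,0,0.03,0.002,0,0,0,0,0,0.03,0,0,0,0,0,0,0.03]
}}

```text
clock: 35.3
eef_pos: [547.8, 318.1, 36.5]
eef_rot: [0.617, 1.571, 2.132]
wrist_force: [0.0, -0.3, -1.5]
finger_gap: 59.7
```

Emit:
{"api": "step_arm", "payload": {
  "commands": [0.002,0,0,0,0,0,0.03,0,0,0,0,0,0,0.03]
}}

```text
clock: 35.55
eef_pos: [547.7, 318.1, 34.5]
eef_rot: [1.043, 1.571, 2.557]
wrist_force: [-1.0, 0.4, -1.1]
finger_gap: 59.6
```

Emit:
{"api": "step_arm", "payload": {
  "commands": [0.001,0,0,0,0,0,0.03,0.001,0,0,0,0,0,0.03,0,0,0,0,0,0,0.03]
}}

```text
clock: 35.92
eef_pos: [547.9, 318.2, 34.2]
eef_rot: [-1.071, 1.57, 0.444]
wrist_force: [-8.0, -3.8, 14.7]
finger_gap: 59.5
```

Emit:
{"api": "step_arm", "payload": {
  "commands": [-0.001,0,0,0,0,0,0.07,0,0,0,0,0,0,0.08,-0.03,0,0,0,0,0,0.09,-0.06,0,0,0,0,0,0.09,-0.05,0,0,0,0,0,0.09]
}}

```text
clock: 36.55
eef_pos: [547.8, 318.1, 175.5]
eef_rot: [-0.907, 1.57, 0.607]
wrist_force: [0.4, -0.4, -0.3]
finger_gap: 90.5
```

Run:
```python
from h import *
boxes('side',4);boxes('side',28)
rows((581,-83,165),np.pi/2+.05,8,90)
```

```text
side score 0.68 [243. 325.] x,y,yaw,err [ 5.9137e+02 -5.9525e+01  6.3000e-02  7.5000e-02]
side score 0.62 [157. 269.] x,y,yaw,err [ 5.44854e+02  3.21635e+02 -9.90000e-02  8.80000e-02]
side score 0.74 [240. 323.] x,y,yaw,err [ 5.82114e+02 -8.11460e+01 -1.04000e-01  1.01000e-01]
side score 0.69 [154. 268.] x,y,yaw,err [ 5.37210e+02  2.88156e+02 -1.55000e-01  9.80000e-02]
eef [547.9 318.2 173.8] t 36.75 j6 -1.05 rotvec [-6.1  0.   0.1] shift(mm) after turn [   8.8  -13.  -402.3] shift before [   8.6  -55.6 -398.7] F [ 0.4  0.9 -0.5] gap 90.1
[0.001, -0.007, -0.05, -0.8, 0.0, 0.0, 0.09, 0.001, -0.006, -0.05, -0.8, 0.0, 0.0, 0.09, 0.001, -0.006, -0.05, -0.8, 0.0, 0.0, 0.09, 0.001, -0.005, -0.05, -0.8, 0.0, 0.0, 0.09, 0.001, -0.004, -0.05, -0.8, 0.0, 0.0, 0.09]
[0.001, -0.003, -0.05, -0.8, 0.0, 0.0, 0.09, 0.001, -0.003, -0.05, -0.8, 0.0, 0.0, 0.09, 0.002, -0.002, -0.051, -0.8, 0.0, 0.0, 0.09]
```

Emit:
{"api": "step_arm", "payload": {
  "commands": [0.001,-0.007,-0.05,-0.8,0,0,0.09,0.001,-0.006,-0.05,-0.8,0,0,0.09,0.001,-0.006,-0.05,-0.8,0,0,0.09,0.001,-0.005,-0.05,-0.8,0,0,0.09,0.001,-0.004,-0.05,-0.8,0,0,0.09]
}}

```text
clock: 37.38
eef_pos: [567.9, 65.7, 166.5]
eef_rot: [1.593, 1.568, -3.105]
wrist_force: [0.5, -0.2, -0.6]
finger_gap: 90.3
```

Emit:
{"api": "step_arm", "payload": {
  "commands": [0.001,-0.003,-0.05,-0.8,0,0,0.09,0.001,-0.003,-0.05,-0.8,0,0,0.09,0.002,-0.002,-0.051,-0.8,0,0,0.09,0,0,0,0,0,0,0.09]
}}

```text
clock: 37.88
eef_pos: [580.0, -86.2, 162.2]
eef_rot: [1.381, 1.567, 3.003]
wrist_force: [0.2, -0.1, 0.6]
finger_gap: 90.2
```

Run:
```python
from h import *
b=min(boxes('wrist',28),key=lambda r:np.hypot(r[0]-581,r[1]+83))
rows((b[0],b[1],58),np.pi/2+.05,3,86)
```

```text
wrist score 0.9 [192. 554.] x,y,yaw,err [ 5.42733e+02  2.96069e+02 -1.69000e-01  1.35000e-01]
wrist score 0.62 [212. 278.] x,y,yaw,err [ 5.8219e+02 -8.3424e+01  5.1000e-02  3.5000e-02]
eef [580.3 -83.2 162.9] t 37.98 j6 -1.83 rotvec [ 0.3  0.  -0.1] shift(mm) after turn [104.9  -1.9  -0.3] shift before [104.9  -2.2  -0.4] F [ 0.7 -0.7  0.5] gap 89.9
[0.035, -0.001, -0.0, 0.1, 0.0, -0.0, 0.086, 0.035, -0.0, -0.0, 0.1, 0.0, -0.0, 0.086, 0.035, -0.001, -0.0, 0.1, 0.0, -0.0, 0.086]
```

Emit:
{"api": "step_arm", "payload": {
  "commands": [0.035,-0.001,0,0.1,0,0,0.086,0.035,0,0,0.1,0,0,0.086,0.035,-0.001,0,0.1,0,0,0.086,0,0,0,0,0,0,0.03,0,0,0,0,0,0,0.03],
  "squeeze": 32
}}

```text
clock: 38.6
eef_pos: [583.3, -82.6, 60.7]
eef_rot: [-1.76, 1.57, -0.138]
wrist_force: [-0.2, -0.2, 1.6]
finger_gap: 69.3
```

Emit:
{"api": "step_arm", "payload": {
  "commands": [0,0,0,0,0,0,0.03,0,0,0,0,0,0,0.03,-0.02,0,0,0,0,0,0.03,-0.04,0,0,0,0,0,0.03,-0.04,0,0,0,0,0,0.03]
}}

```text
clock: 39.22
eef_pos: [582.6, -83.2, 160.9]
eef_rot: [1.199, 1.571, 2.82]
wrist_force: [0.6, 0.6, -1.6]
finger_gap: 59.7
```

Run:
```python
from h import *
rows((410,326,165),np.pi/2-.057,10,30)
```

```text
eef [582.6 -83.2 160.9] t 39.23 j6 -1.83 rotvec [ 6.1  0.  -0. ] shift(mm) after turn [ -4.1 195.6 398.8] shift before [ -4.  151.9 417.4] F [ 0.6  0.6 -1.6] gap 59.7
[-0.0, 0.015, 0.042, 0.6, 0.0, -0.0, 0.03, -0.001, 0.016, 0.041, 0.6, 0.0, -0.0, 0.03, -0.0, 0.016, 0.042, 0.6, 0.0, -0.0, 0.03, -0.001, 0.016, 0.041, 0.6, 0.0, -0.0, 0.03, -0.0, 0.017, 0.041, 0.6, 0.0, -0.0, 0.03]
[-0.0, 0.018, 0.041, 0.6, 0.0, -0.0, 0.03, -0.001, 0.017, 0.041, 0.6, 0.0, -0.0, 0.03, -0.0, 0.019, 0.04, 0.6, 0.0, -0.0, 0.03, -0.001, 0.018, 0.04, 0.6, 0.0, -0.0, 0.03, -0.0, 0.019, 0.041, 0.6, 0.0, -0.0, 0.03]
```

Emit:
{"api": "step_arm", "payload": {
  "commands": [0,0.015,0.042,0.6,0,0,0.03,-0.001,0.016,0.041,0.6,0,0,0.03,0,0.016,0.042,0.6,0,0,0.03,-0.001,0.016,0.041,0.6,0,0,0.03,0,0.017,0.041,0.6,0,0,0.03]
}}

```text
clock: 39.85
eef_pos: [496.1, 122.5, 162.0]
eef_rot: [-1.271, 1.57, 0.297]
wrist_force: [0.6, 0.6, -1.7]
finger_gap: 59.5
```

Emit:
{"api": "step_arm", "payload": {
  "commands": [0,0.018,0.041,0.6,0,0,0.03,-0.001,0.017,0.041,0.6,0,0,0.03,0,0.019,0.04,0.6,0,0,0.03,0.02,0.018,0.04,0.6,0,0,0.03,0.02,0.019,0.041,0.6,0,0,0.03]
}}

```text
clock: 40.48
eef_pos: [409.9, 327.7, 122.6]
eef_rot: [-0.848, 1.57, 0.667]
wrist_force: [0.5, 0.2, -1.3]
finger_gap: 59.5
```

Emit:
{"api": "step_arm", "payload": {
  "commands": [0.04,0,0,0,0,0,0.03,0.01,0,0,0,0,0,0.03,0,0,0,0,0,0,0.03]
}}

```text
clock: 40.85
eef_pos: [410.8, 326.1, 73.0]
eef_rot: [1.836, 1.571, -2.932]
wrist_force: [-0.0, -0.3, -1.0]
finger_gap: 59.6
```

Run:
```python
from h import *
s=manip.read_state();boxes('wrist',s['eef_pos'][2]-33,s=s)
plan((409,326,39),np.pi/2-.057,s)
```

```text
wrist score 0.79 [251. 278.] x,y,yaw,err [ 4.09332e+02  3.27680e+02 -5.40000e-02  2.70000e-02]
eef [410.8 326.1  73. ] t 40.85 j6 -0.91 rotvec [ 0.1 -0.  -0. ] shift(mm) after turn [34.   1.8 -0.2] shift before [34.   1.8 -0.2] F [-0.  -0.3 -1. ] gap 59.6
```

Emit:
{"api": "step_arm", "payload": {
  "commands": [0.018,0.001,0,0,0,0,0.03,0.01,0,0,0,0,0,0.03,0.004,0,0,0,0,0,0.03,0.002,0,0,0,0,0,0.03,0,0,0,0,0,0,0.03]
}}

```text
clock: 41.58
eef_pos: [409.7, 326.5, 38.8]
eef_rot: [-0.553, 1.57, 0.963]
wrist_force: [0.6, -0.5, -1.4]
finger_gap: 59.8
```

Emit:
{"api": "step_arm", "payload": {
  "commands": [0.001,0,0,0,0,0,0.03,0.001,0,0,0,0,0,0.03,0,0,0,0,0,0,0.03]
}}

```text
clock: 41.95
eef_pos: [409.6, 326.6, 37.1]
eef_rot: [-0.765, 1.57, 0.751]
wrist_force: [-3.1, -1.0, 5.9]
finger_gap: 59.6
```

On the carton floor. Releasing and retreating.

Emit:
{"api": "step_arm", "payload": {
  "commands": [0,0,0,0,0,0,0.07,0,0,0,0,0,0,0.08,-0.03,0,0,0,0,0,0.09,-0.06,0,0,0,0,0,0.09,-0.06,0,0,0,0,0,0.09]
}}

```text
clock: 42.58
eef_pos: [409.3, 326.3, 188.1]
eef_rot: [1.97, 1.57, -2.797]
wrist_force: [1.0, -0.3, -0.6]
finger_gap: 90.7
```

Emit:
{"api": "step_arm", "payload": {
  "commands": [-0.02,0.02,-0.05,0,0,0,0.09,-0.02,0.02,-0.05,0,0,0,0.09,0,0,-0.05,0,0,0,0.09,0,0,0,0,0,0,0.09]
}}

```text
clock: 43.08
eef_pos: [361.3, 177.0, 227.1]
eef_rot: [-1.21, 1.569, 0.303]
wrist_force: [0.1, 0.5, -0.1]
finger_gap: 89.9
```

Run:
```python
from h import *
boxes('side',4,pic='pics/s9.png')
boxes('scene',4,pic='pics/sc9.png')
a=[cv2.imread(f'pics/{n}.png') for n in('s9','sc9')]
cv2.imwrite('pics/f.png',np.hstack([a[0][100:400,150:550],a[1][100:400,100:500]]))
s=manip.read_state();print(s['eef_pos'],s['wrist_force'],s['clock'])
```

```text
side score 0.8 [163. 223.] x,y,yaw,err [ 4.08503e+02  3.28172e+02 -1.21000e-01  8.10000e-02]
side score 0.74 [155. 271.] x,y,yaw,err [ 5.46117e+02  3.18221e+02 -9.20000e-02  4.60000e-02]
scene score 0.89 [213. 388.] x,y,yaw,err [5.47205e+02 3.16415e+02 3.40000e-02 8.40000e-02]
scene score 0.63 [258. 270.] x,y,yaw,err [ 5.52328e+02 -4.23330e+01  3.63000e-01  8.17000e-01]
[361.50395264 179.51668902 226.3121776 ] [ 0.31925362 -0.04967381 -1.35063401] 43.275
```

View pics/f.png

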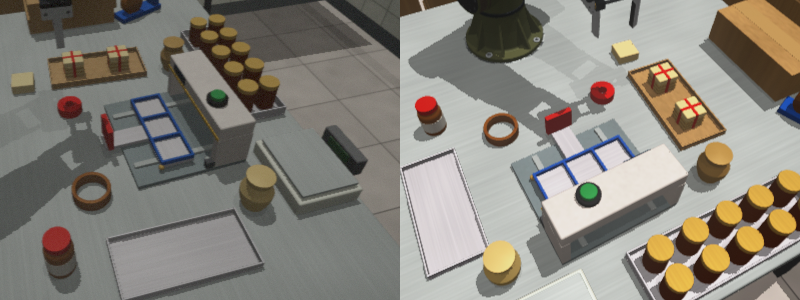

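```bash
python3 -c "
from cell import manip
print(manip.sign_off())"
```

```text
the job is handed in; nothing more can be done
None
```

The job is done and handed in at about 43 s on the robot's clock. There were only two boxes in the tray.

- **Loading:** I pulled the carriage to its outer stop and stood the boxes in nests 0 and 2. They were gripped at 32 N.
- **Stamping:** I pushed the carriage 120 mm to the end stop, where the force rose to about 31 N. Only then did I press the button, to about 5.7 mm of its 6 mm travel at 8 N.
- **Unloading:** I pulled the carriage back to its outer stop and set both boxes on the carton floor.

**Last checks:** The final pictures show both boxes upright in the carton near (547, 318) and (409, 328). The tray and nests are empty, the carriage is out, and the other things look undisturbed. The gripper is clear and touching nothing.

**Disagreements:**
- While loaded, the box in nest 0 measured about 5 mm off centre towards one corner. It sat on the floor and lined up with the walls, so I left it.
- The last scene view found only one of the two boxes with confidence and gave a second, false hit. The side view and the picture show both.
- The camera fits differ by up to about 0.1 rad on the boxes' final turn.
- The machine's base plate looked about 270 mm long, not 340 mm, so I located the nests from the handle and the carriage's travel instead.

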